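Free the roller rack and send the baking roller through

ROBOT

A 6-joint arm with a two-finger parallel gripper is mounted at the origin on the work surface. World frame = base frame: x ahead of the robot, y to its left, z up, the work surface at z = 0. Lengths are in m, angles in rad, forces in N, time in s.
With the tool pointing down it reaches from about 0.375 to 0.975 m from the base axis. Payload 3.8 kg.
Tool frame: the origin (TCP) lies at the very end of the fingers, on their centre line; the grasp point (between the pads) lies 19 mm behind it (r.grip_depth is the distance from the TCP to the grasp point, in m); z points along the fingers, y is the direction in which the jaws open and shut (so a half turn about z gives the same grasp; the last joint's range is limited). The gripper opens to 85 mm and grips with 20 to 120 N. Pads are 22 mm wide; open, the fingers measure 114 mm over their backs; the gripper's body (76 mm by 85 mm) begins 54 mm behind the grasp point. The pads swing forward as they close: fully open they stand 13 mm farther back than shut.
Start: joints at [-1.193, 0.264, 1.604, -0, 1.274, -0.037], TCP at [0.272, -0.618, 0.231] pointing down, gripper open.
Joint ranges: [-2.63, 2.63], [-0.94, 2.18], [0.31, 2.57], [-1.31, 4.45], [0, 2.66], [-2.55, 2.55]. Speed limits (rad/s): [2.57, 2.57, 3.14, 3.14, 3.14, 3.14].

INTERFACE

Orientations are given as a unit quaternion [x, y, z, w].
In Python, from bench import r gives the robot as it stands.
- The arm moves only by the tool jog_arm, never from a script. Its argument "moves" is a list of rows, each an object with "slide": the shift along the tool's x, y, z in m, a list of three; "twist": the turn, a rotation vector about the tool's x, y, z in rad, a list of three; "grip": the finger opening in m, from 0 to 0.0854. A call has 1 to 5 rows; each row shifts and turns the pose as measured when the row begins, along the tool's axes as they then stand; what a row does not reach is not made up. A row lasts 1/12 s, in which the tool goes at most 41.7 mm and 7.16 degrees, less where a joint would pass 70% of its speed; a pose out of reach is approached as far as the arm can. A call is refused whole if a number of a shift passes 0.0417 or a number of a turn 0.125, either way. A call with a gripper value outside its range is refused whole. The fingers move at their own pace and stop on an object; "grip_force" is the grip in N (left out, the last holds). Time passes only in rows, so rows that do not move let the fingers close. It gives the time, the measured TCP pose, the force and the opening at its end, in the units of the state.
- r.sense(): the state, without advancing time (a new reading comes with each control period).
- r.read_camera(name): name is "scene" or "top" or "wrist"; returns (picture, depth): 480x640x3 uint8, red, green, blue; 480x640 float32, m along the optical axis (not along the pixel's ray), 0 where there is no reading.
- r.camera_info(name): a dict with "fx", "fy", "cx", "cy" (pixels), "rvec" (rotation vector, rad) and "tvec" (3), from world to camera coordinates, as OpenCV has them. Camera axes: x right, y down, z forward; pixel columns grow to the right and rows downward; lengths in m; the calibration is good to about 2 mm. A picture is of the moment at which its call begins: read the wrist's pose just before it. camera_info takes no time and is no camera call; for the wrist camera it gives the pose at the moment of the call.
- r.finish_job(): hands the job in, once; it reports no verdict.
The state is a dict: "time_s": time; "q": joint angles; "joint_velocities": joint speeds; "joint_torque": joint torques, N m; "ee_pos": TCP position; "eef_rot": TCP orientation; "wrist_force": force on the tool from outside, world axes, zero at the start; "moment": the same for the moment, N m; "opening": opening from 0.0 (shut) to 1.0 (fully open).
Only numpy, scipy, OpenCV 4.12 (cv2) and the standard library are available. Lean on these libraries where they do the work, as an engineer would, in place of code of your own. Each camera call takes 0.05 s, during which the arm holds its last target. There are 200 camera calls.

TASK

With the wooden mallet, knock the slanting stop pin of the steel rack down along its own slant until it is fully home against its stop. Stand the mallet back upright in the middle of its cork mat, then roll the wooden roller along the rails, without lifting it, until it lies square in the bay at the other end. Leave everything else in place, and never touch the pin with the robot itself.

Things in the scene. Friction and masses are not known exactly. Their poses are not given: they have to be found in the camera images.
- rack: Fixed steel rack. Origin: mid length, on the counter; x away from the robot, y along the rails, z up. Two rails, 15 mm wide, y -190 to +190 mm, at x = -37.5 and +52.5 mm, tops at z = 70. End stops at y = +-175 rise 15 mm above the rails. The bays are the last 60 mm before each stop: the roller starts in the +y bay and ends against the -y stops. Base plate x -126 to 90, y +-200, 8 mm thick.
- pin (a joint): Travel of the stop pin along its axis, m: 0 = up, blocking the roller; 0.032 = home. The axis leans 35 degrees from vertical in the rack's x-z plane, top towards the robot (rack -x), at rack y = 0. Steel button head 28 mm wide, 8 thick, on a 16 mm stem in a 36 mm sleeve. Sprung and stiff: a friction collar grips it wherever it is left, so it moves only under 8 to 10 N and stops dead at home.
- pin_head (a point): Centre of the flat top face of the pin's head (moves with the pin); the point's z axis points out of the head along the pin's axis, up and towards the robot.
- pin_home (a point): Fixed point where the centre of the head's top face lies when the pin is home: (-74, 0, 56) mm in the rack's frame. The raised head is 32 mm from it along the pin's axis. The sleeve's mouth is 10 mm below it along the axis.
- roller: Wooden baking roller, a plain cylinder 64 mm across and 190 mm long with a dark band near each end, lying across the two rails in the +y bay. Origin at its centre, x along its axis; it turns about x as it rolls. About 0.4 kg. Its axis is 102 mm above the counter on the rails.
- end_bay (a point): Middle of the empty bay at the rack's -y end, at the height of the roller's axis: where the roller's centre must end.
- mallet: Wooden straight mallet (pounder), standing upright on its flat face. Origin: centre of the face underneath; z up along the handle. Head 56 mm across and 62 mm high, above it a short tapered neck to 75 mm, then a round handle 24 mm across up to 165 mm. It strikes with the flat face below. About 0.35 kg, heaviest in the head.
- mat: Fixed round cork mat 100 mm across and 6 mm thick on which the mallet stands. Origin: centre of its underside.
- jar: Closed glass jar, 80 mm across, 110 mm high, bystander. Origin under its centre.
- bowl: White bowl, 120 mm across, 50 mm high, bystander. Origin under its centre.
- shaker: Steel shaker can, 56 mm across, 100 mm high, bystander. Origin under its centre.
- brush: Pastry brush lying on the counter between robot and rack, bystander. Origin under its middle, handle to its -x.
- spare: Short wooden roller, 64 mm across and 90 mm high, standing on end, bystander. Origin under its centre.
- sleeves: Cardboard box 80 x 110 x 70 mm, bystander. Origin under its centre.

How it is judged:
By the outcome, as a careful person would: the job done as asked, in the order asked, and still so for the second after the job is handed in, with the robot touching nothing.
It also fails if it takes over 64 s, if anything falls off the work surface, if the arm or the gripper's body presses on something with over 40 N, if the wrist force passes 120 N, or if a joint passes its speed limit or range.

## Working session

There is one attempt and no reset: what is moved stays moved. The work goes in short steps, Python scripts to look and compute and a tool call to move; the robot and the scene stay as the last step left them, time stands still between calls to the robot, and variables do not carry over. Pictures are saved under pics/ and viewed, on a budget of 10 in all, crops included, one or two more only if the job needs it, and the job is handed in when it is done.

Besides the shell and the picture viewer there is one more tool, called after "Call:" as name([rows], argument=value, ...), one row to a line, values as JSON. jog_arm: Moves the arm, as the interface text tells. Its arguments: {"type":"object","properties":{"moves":{"type":"array"},"grip_force":{"type":"number"}},"required":["moves"]}

```bash
mkdir -p pics; ls
cat > h.py <<'E'
import numpy as np, cv2
from bench import r
def cam(n):
    i=r.camera_info(n); K=np.array([[i['fx'],0,i['cx']],[0,i['fy'],i['cy']],[0,0,1]])
    return K,cv2.Rodrigues(np.array(i['rvec'],float))[0],np.array(i['tvec'],float)
def cloud(n,d,c=None):
    K,R,t=c or cam(n); v,u=np.mgrid[:480,:640]
    P=np.stack([(u-K[0,2])/K[0,0]*d,(v-K[1,2])/K[1,1]*d,d],-1)
    W=(P-t)@R; W[d<=0]=np.nan
    return W
def proj(n,P,c=None):
    K,R,t=c or cam(n); q=(np.atleast_2d(P)@R.T+t)@K.T; return q[:,:2]/q[:,2:]
E
python3 - <<'E'
from h import *
for n in ('top','scene'):
    c=cam(n);im,d=r.read_camera(n); np.savez(f'{n}0.npz',im=im,d=d)
    cv2.imwrite(f'pics/{n}0.png',im[:,:,::-1]); print(n,-c[1].T@c[2],c[1][2],c[0][0,0])
print(r.sense())
E
```

```text
pics
top [ 0.4562814  -0.01772698  1.39439003] [ 0.05970302  0.00590413 -0.99819872] 539.0180131100528
scene [ 1.23885826 -0.20652763  0.99486878] [-0.60514112  0.15823554 -0.78023441] 480.9035036913526
{'time_s': 0.1, 'q': array([-1.19287120e+00,  2.64691593e-01,  1.60526041e+00, -1.90032038e-05,
        1.27370868e+00, -3.69163855e-02]), 'joint_velocities': array([ 6.98825849e-05, -1.35987599e-03, -4.15705045e-03, -8.99427296e-05,
       -6.60797759e-04, -6.82962996e-04]), 'joint_torque': array([ 5.70978627e-04, -5.16707397e+01, -3.68589199e+01, -3.10496819e-05,
        6.32986616e-03, -1.94360632e-05]), 'ee_pos': array([ 0.27178873, -0.61712729,  0.23006484]), 'eef_rot': array([ 9.78564232e-01,  2.05939249e-01, -1.84402381e-04, -1.01748302e-03]), 'wrist_force': array([-0.57978613,  0.26543848, -0.10325829]), 'moment': array([-0.07388049,  0.0013821 , -0.04050823]), 'opening': 0.9981708064715}
```

View pics/top0.png

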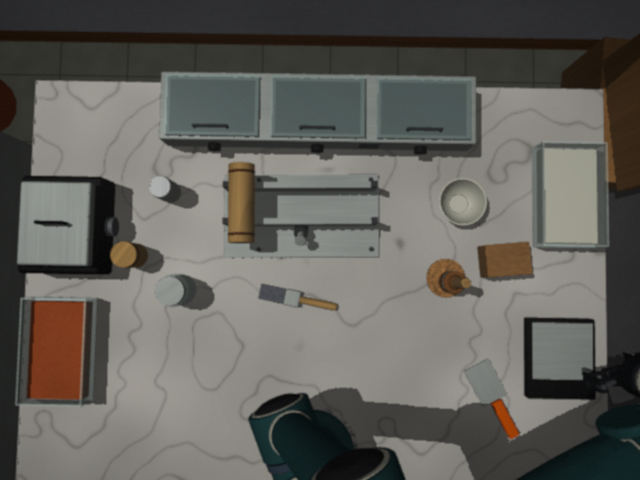

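View pics/scene0.png

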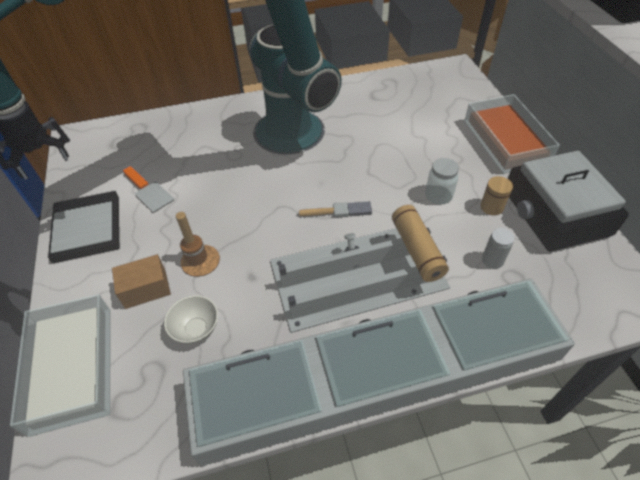

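```bash
cat > m.py <<'E'
from h import *
D={n:np.load(n+'0.npz') for n in('top','scene')}
T=cloud('top',D['top']['d']);S=cloud('scene',D['scene']['d'])
def box(W,u0,u1,v0,v1,z0,z1):
    p=W[v0:v1,u0:u1].reshape(-1,3); p=p[np.isfinite(p[:,2])]; return p[(p[:,2]>z0)&(p[:,2]<z1)]
print('counter z',np.nanmedian(T[330:360,330:400,2]),np.nanmedian(S[220:240,70:90,2]))
def rep(nm,p):
    (c,s,a)=cv2.minAreaRect((p[:,:2]*1000).astype(np.float32)); print(nm,len(p),'rect',np.round(c,1),np.round(s,1),round(a,2),'z',np.round(np.percentile(p[:,2],[2,50,98]),4))
rep('rails top',box(T,250,385,170,235,.062,.078))
rep('stops -y top',box(T,365,385,170,235,.079,.1))
rep('baseplate',box(T,222,385,170,262,.004,.014))
rep('roller',box(T,222,262,155,250,.115,.15))
rep('pin top',box(T,285,320,222,250,.03,.14))
rep('pin hi top',box(T,285,320,222,250,.075,.14))
rep('mallet handle top',box(T,425,485,255,300,.15,.2))
rep('mallet head ',box(T,425,485,255,300,.04,.075))
rep('mat',box(T,425,485,255,300,.003,.01))
rep('bowl',box(T,435,495,175,230,.03,.07))
rep('sleeves',box(T,475,540,235,285,.05,.09))
rep('cab',box(T,160,480,75,150,.05,.4))
rep('Srails',box(S,270,400,230,310,.062,.078))
rep('Spin',box(S,335,365,228,256,.075,.14))
rep('Smhandle',box(S,172,215,208,245,.13,.19))
rep('Smhead',box(S,172,215,208,280,.02,.06))
rep('Smat',box(S,172,225,235,280,.003,.01))
rep('Sroller',box(S,385,450,200,285,.115,.15))
E
python3 m.py
python3 - <<'E'
import cv2,numpy as np
a=cv2.imread('pics/top0.png')[150:310,215:395];b=cv2.imread('pics/scene0.png')[195:295,165:300]
c=cv2.imread('pics/scene0.png')[215:315,265:400]
s=lambda i,w,h:cv2.resize(i,(w,h),interpolation=cv2.INTER_CUBIC)
cv2.imwrite('pics/c1.png',np.hstack([s(c,440,326),s(a,360,326)]))
E
```

```text
counter z 0.00038929579476698834 0.03712562726378425
rails top 1585 rect [6.134e+02 5.000e-01] [129.9 299.4] 1.35 z [0.0632 0.07   0.0757]
stops -y top 81 rect [ 627.9 -144.8] [104.1  15.1] 0.7 z [0.0798 0.0855 0.09  ]
baseplate 7883 rect [600.5  33.8] [237.  421.3] 1.04 z [0.0043 0.0084 0.0133]
roller 1945 rect [616.6 178.7] [190.2  60.1] 1.27 z [0.1165 0.1301 0.1381]
pin top 378 rect [548.7  33.5] [57.4 85.8] 0.95 z [0.0367 0.0665 0.0826]
pin hi top 68 rect [548.7  44.9] [55.3 36.9] 8.26 z [0.0751 0.0793 0.0846]
mallet handle top 110 rect [ 436. -344.] [22.1 23.5] 22.73 z [0.1512 0.1705 0.1764]
mallet head  299 rect [ 451.9 -375.5] [ 54.9 127.1] 26.85 z [0.041  0.0671 0.074 ]
mat 770 rect [ 448.3 -358.6] [112.9 151.1] 1.05 z [0.0031 0.0058 0.0098]
bowl 639 rect [ 637.6 -368. ] [117.4 118.2] 83.53 z [0.0302 0.0446 0.0547]
sleeves 1530 rect [ 494.  -475.2] [ 79.9 112.7] 5.72 z [0.0584 0.0701 0.0759]
cab 22332 rect [851.2  -1.4] [182.6 781.1] 0.89 z [0.0638 0.0974 0.1051]
Srails 1810 rect [599.4   2.1] [160.6 305.8] 1.03 z [0.0627 0.0707 0.0753]
Spin 56 rect [555.   35.7] [37.2 60. ] 87.46 z [0.0751 0.0799 0.0854]
Smhandle 184 rect [ 437.6 -342.5] [23.8 24. ] 41.85 z [0.1319 0.1604 0.1741]
Smhead 230 rect [ 449.9 -340.6] [29.9 56.3] 11.06 z [0.021  0.041  0.0594]
Smat 749 rect [ 430.3 -339.3] [137.3 159.3] 81.75 z [0.0031 0.006  0.0096]
Sroller 1695 rect [616.8 178.8] [194.1  60.6] 1.38 z [0.1163 0.1314 0.1374]
```

View pics/c1.png

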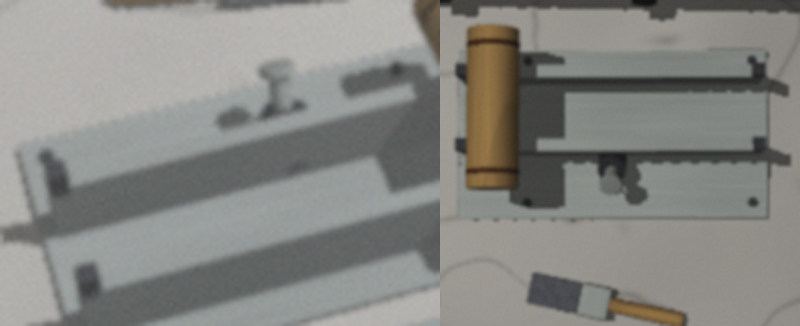

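```bash
cat > m2.py <<'E'
from h import *
D={n:np.load(n+'0.npz') for n in('top','scene')}
T=cloud('top',D['top']['d']);S=cloud('scene',D['scene']['d'])
def fin(W,x0,x1,y0,y1,z0,z1):
    p=W.reshape(-1,3); p=p[np.isfinite(p[:,2])]
    return p[(p[:,0]>x0)&(p[:,0]<x1)&(p[:,1]>y0)&(p[:,1]<y1)&(p[:,2]>z0)&(p[:,2]<z1)]
for nm,W in(('T',T),('S',S)):
    for x0,x1 in((.55,.61),(.64,.70)):
        p=fin(W,x0,x1,-.2,.13,.066,.074)
        # edges per y bin: midline
        ys=np.arange(-.13,.12,.01); m=[];
        for y in ys:
            q=p[abs(p[:,1]-y)<.006]; q=q[q[:,0]>-1]
            m.append((q[:,0].min()+q[:,0].max())/2 if len(q)>3 else np.nan)
        m=np.array(m);k=np.isfinite(m)
        f=np.polyfit(ys[k],m[k],1);g=abs(m[k]-np.polyval(f,ys[k]))<.004
        f=np.polyfit(ys[k][g],m[k][g],1);print(nm,'rail',len(p),f,'yaw',-np.degrees(f[0]),'ymin',np.sort(p[:,1])[:4].round(4))
    p=fin(W,.5,.72,-.2,.25,.005,.0115);print(nm,'base pct x',np.percentile(p[:,0],[0.5,1,99,99.5]).round(4),'y',np.percentile(p[:,1],[.5,1,99]).round(4))
    for x0,x1 in((.56,.60),(.65,.69)):
        q=fin(W,x0,x1,-.19,-.12,.081,.09); print(nm,'stop',len(q),q.mean(0).round(4),q.min(0).round(4),q.max(0).round(4))
    q=fin(W,.5,.57,.0,.07,.03,.1);print(nm,'pin',[ (round(z,3),q[abs(q[:,2]-z)<.004].mean(0).round(4),len(q[abs(q[:,2]-z)<.004])) for z in(.05,.06,.07,.076,.082)])
    # mat: orange-brown on z 6mm, mallet pieces
    q=fin(W,.37,.52,-.43,-.27,.165,.175);print(nm,'handle top',q.mean(0).round(4),((q.min(0)+q.max(0))/2).round(4),len(q))
    for z in(.02,.035,.05,.1,.12,.14):
        q=fin(W,.37,.52,-.43,-.27,z-.006,z+.006)
        if len(q)>8:
            A=np.c_[q[:,:2],np.ones(len(q))];s=np.linalg.lstsq(A,(q[:,:2]**2).sum(1),rcond=None)[0];c=s[:2]/2;print(nm,'circ',z,c.round(4),round(float(np.sqrt(s[2]+c@c)),4),len(q))
# mat by colour via ray on z=.006
for n in D:
    im=D[n]['im'];K,R,t=cam(n);hsv=cv2.cvtColor(im,cv2.COLOR_RGB2HSV)
    k=((hsv[...,0]<20)&(hsv[...,1]>70)).astype(np.uint8)
    u0,u1,v0,v1=(420,480,250,305) if n=='top' else (165,228,205,285)
    kk=np.zeros_like(k);kk[v0:v1,u0:u1]=k[v0:v1,u0:u1]
    c=max(cv2.findContours(kk,0,1)[0],key=cv2.contourArea)[:,0].astype(float)
    ray=(np.c_[c,np.ones(len(c))]@np.linalg.inv(K).T)@R;o=-R.T@t
    P=o+ray*((.006-o[2])/ray[:,2])[:,None]
    best=None;rng=np.random.default_rng(0)
    for _ in range(3000):
        a=P[rng.choice(len(P),3,False),:2];A=np.c_[a,np.ones(3)]
        try:s=np.linalg.solve(A,(a**2).sum(1))
        except Exception:continue
        cc=s[:2]/2;rr=np.sqrt(abs(s[2]+cc@cc))
        if not .044<rr<.056:continue
        g=abs(np.linalg.norm(P[:,:2]-cc,axis=1)-rr)<.0015
        if best is None or g.sum()>best[0]:best=(g.sum(),cc,rr,g)
    a=P[best[3],:2];A=np.c_[a,np.ones(len(a))];s=np.linalg.lstsq(A,(a**2).sum(1),rcond=None)[0];cc=s[:2]/2
    print(n,'mat',best[0],len(P),cc.round(4),np.sqrt(s[2]+cc@cc).round(4))
E
python3 m2.py
```

```text
T rail 622 [-0.02336549  0.58017686] yaw 1.3387437775310782 ymin [-0.1372 -0.137  -0.1369 -0.1369]
T rail 607 [-0.0223552   0.66997153] yaw 1.2808584405224577 ymin [-0.1361 -0.136  -0.1359 -0.1357]
T base pct x [0.5006 0.5012 0.7069 0.7095] y [-0.1843 -0.1724  0.2357]
T stop 40 [ 0.5831 -0.1457  0.086 ] [ 0.5758 -0.1529  0.0817] [ 0.591  -0.1377  0.09  ]
T stop 33 [ 0.6734 -0.1432  0.0854] [ 0.6652 -0.1494  0.0818] [ 0.68   -0.137   0.0899]
T pin [(0.05, array([0.556 , 0.0374, 0.05  ]), 59), (0.06, array([0.5557, 0.0376, 0.0586]), 32), (0.07, array([0.5263, 0.0363, 0.0705]), 26), (0.076, array([0.5304, 0.0356, 0.0765]), 50), (0.082, array([0.5357, 0.0361, 0.081 ]), 42)]
T handle top [ 0.436  -0.344   0.1709] [ 0.4361 -0.344   0.1701] 80
T circ 0.02 [ 0.4644 -0.3716] 0.0572 66
T circ 0.035 [ 0.4667 -0.3698] 0.0579 63
T circ 0.05 [ 0.4724 -0.3668] 0.0602 69
T circ 0.1 [ 0.4359 -0.3442] 0.0115 10
T circ 0.12 [ 0.4356 -0.3456] 0.0123 11
T circ 0.14 [ 0.4359 -0.3439] 0.011 12
S rail 667 [-0.02198311  0.57981042] yaw 1.2595396081622225 ymin [-0.1511 -0.1502 -0.1497 -0.1492]
S rail 744 [-0.
[... 251 characters left out ...]
8 [ 0.6734 -0.1422  0.0858] [ 0.6645 -0.1494  0.0814] [ 0.6813 -0.1346  0.0895]
S pin [(0.05, array([0.5494, 0.0364, 0.0503]), 26), (0.06, array([0.5501, 0.0364, 0.0597]), 35), (0.07, array([0.5388, 0.0362, 0.0703]), 24), (0.076, array([0.5345, 0.0357, 0.0773]), 33), (0.082, array([0.5366, 0.0369, 0.0811]), 42)]
S handle top [ 0.4373 -0.343   0.1707] [ 0.4348 -0.3436  0.1698] 77
S circ 0.02 [ 0.4834 -0.3712] 0.0456 83
S circ 0.035 [ 0.4803 -0.3711] 0.0447 87
S circ 0.05 [ 0.478  -0.3706] 0.0442 79
S circ 0.1 [ 0.4365 -0.3433] 0.01 33
S circ 0.12 [ 0.4375 -0.3431] 0.0097 34
S circ 0.14 [ 0.4366 -0.3433] 0.0105 34
top mat 91 115 [ 0.4463 -0.3355] 0.0482
scene mat 71 99 [ 0.4468 -0.334 ] 0.0474
```

```bash
cat >> h.py <<'E'
from scipy.spatial.transform import Rotation as Ro
RK=Ro.from_euler('z',0.022); RO=np.array([.6171,.0385,0])
def rack(p): return RK.apply(np.array(p)/1000)+RO
def down(yaw): # tool z down, tool y at world yaw
    y=np.array([np.cos(yaw),np.sin(yaw),0]);z=np.array([0,0,-1.]);return Ro.from_matrix(np.c_[np.cross(y,z),y,z])
def pinrot():
    return RK*Ro.from_euler('y',-np.radians(35))*down(0)
def plan(*ways):
    """ways: (pos,Rot,gripper-free) waypoints; prints rows as slide mm / twist mrad"""
    s=r.sense();p=np.array(s['ee_pos']);q=Ro.from_quat(s['eef_rot'])
    print('t',round(s['time_s'],2),'p',p.round(4),'F',np.round(s['wrist_force'],1),'open',round(s['opening'],3),'q',np.round(s['q'],2))
    for P,Q in ways:
        P=np.array(P);Q=Q or q;dv=(q.inv()*Q).as_rotvec()
        n=int(max(np.ceil(np.linalg.norm(P-p)/.041),np.ceil(np.linalg.norm(dv)/.122),1));d=(P-p)/n
        st=Ro.from_rotvec(dv/n)
        for i in range(n):
            print(' ',np.round(q.inv().apply(d),4).tolist(),np.round(dv/n,3).tolist());q=q*st
        p=P;q=Q;print('  --')
E
python3 - <<'E'
from h import *
print(rack([-92.4,0,82.2]),(pinrot().as_matrix()[:,2]))
y=-.667
plan(([.4365,-.3437,.215],down(y)),([.4365,-.3437,.105],down(y)))
E
```

```text
[0.52472236 0.03646736 0.0822    ] [ 0.57343764  0.01261766 -0.81915204]
t 0.1 p [ 0.2718 -0.6171  0.2301] F [-0.6  0.3 -0.1] open 0.998 q [-1.19  0.26  1.61 -0.    1.27 -0.04]
  [0.0326, -0.023, 0.0019] [-0.0, -0.0, -0.061]
  [0.034, -0.0209, 0.0019] [-0.0, -0.0, -0.061]
  [0.0352, -0.0188, 0.0019] [-0.0, -0.0, -0.061]
  [0.0363, -0.0166, 0.0019] [-0.0, -0.0, -0.061]
  [0.0372, -0.0144, 0.0019] [-0.0, -0.0, -0.061]
  [0.038, -0.0121, 0.0019] [-0.0, -0.0, -0.061]
  [0.0387, -0.0098, 0.0019] [-0.0, -0.0, -0.061]
  [0.0392, -0.0074, 0.0019] [-0.0, -0.0, -0.061]
  --
  [0.0, 0.0, 0.0367] [0.0, 0.0, 0.0]
  [0.0, 0.0, 0.0367] [0.0, 0.0, 0.0]
  [0.0, 0.0, 0.0367] [0.0, 0.0, 0.0]
  --
```

Call:
jog_arm([
  {"slide":[0.033,-0.023,0.002],"twist":[0,0,-0.061],"grip":0.0854},
  {"slide":[0.034,-0.021,0.002],"twist":[0,0,-0.061],"grip":0.0854},
  {"slide":[0.035,-0.019,0.002],"twist":[0,0,-0.061],"grip":0.0854},
  {"slide":[0.036,-0.017,0.002],"twist":[0,0,-0.061],"grip":0.0854},
  {"slide":[0.037,-0.014,0.002],"twist":[0,0,-0.061],"grip":0.0854},
])

```text
time_s: 0.52
ee_pos: [0.3716, -0.4469, 0.2158]
eef_rot: [0.936, 0.352, -0.002, -0.002]
wrist_force: [0.2, -0.5, -0.2]
opening: 1.001
```

Call:
jog_arm([
  {"slide":[0.038,-0.012,0.002],"twist":[0,0,-0.061],"grip":0.0854},
  {"slide":[0.039,-0.01,0.002],"twist":[0,0,-0.061],"grip":0.0854},
  {"slide":[0.039,-0.007,0.002],"twist":[0,0,-0.061],"grip":0.0854},
  {"slide":[0,0,0],"twist":[0,0,0],"grip":0.0854},
])

```text
time_s: 0.85
ee_pos: [0.4362, -0.3325, 0.2067]
eef_rot: [0.896, 0.443, -0.001, -0.005]
wrist_force: [-0.3, -0.9, -0.3]
opening: 1.001
```

Run:
```python
from h import *
plan(([.4365,-.3437,.215],down(-.667)),([.4365,-.3437,.105],down(-.667)))
im,d=r.read_camera('wrist');cv2.imwrite('pics/w1.png',im[:,:,::-1]);W=cloud('wrist',d)
p=W.reshape(-1,3);p=p[np.isfinite(p[:,2])]
for z in (.169,.1,.12,.14):
    q=p[(abs(p[:,2]-z)<.006)&(np.hypot(p[:,0]-.4365,p[:,1]+.3437)<.04)]
    print(z,len(q), q.mean(0).round(4) if len(q) else '', ((q.min(0)+q.max(0))/2).round(4) if len(q) else '')
```

```text
t 0.85 p [ 0.4362 -0.3325  0.2067] F [-0.3 -0.9 -0.3] open 1.001 q [-0.7   0.05  1.9   0.    1.21 -0.05]
  [-0.0086, 0.007, -0.0084] [-0.009, -0.003, 0.014]
  --
  [0.0, 0.0, 0.0367] [0.0, 0.0, 0.0]
  [0.0, 0.0, 0.0367] [0.0, 0.0, 0.0]
  [0.0, 0.0, 0.0367] [0.0, 0.0, 0.0]
  --
0.169 1355 [ 0.4356 -0.3437  0.1703] [ 0.435  -0.3447  0.1682]
0.1 120 [ 0.4394 -0.3375  0.0999] [ 0.4355 -0.3425  0.1   ]
0.12 145 [ 0.4397 -0.3375  0.12  ] [ 0.4365 -0.3424  0.12  ]
0.14 188 [ 0.4396 -0.3374  0.1402] [ 0.4361 -0.3424  0.14  ]
```

Call:
jog_arm([
  {"slide":[-0.009,0.007,-0.003],"twist":[-0.009,-0.003,0.014],"grip":0.0854},
  {"slide":[0,0,0],"twist":[0,0,0],"grip":0.0854},
])

```text
time_s: 1.07
ee_pos: [0.435, -0.3468, 0.2095]
eef_rot: [0.9, 0.436, -0.002, 0.001]
wrist_force: [0.0, -0.9, 0.6]
opening: 0.998
```

Run:
```python
from h import *
plan(([.436,-.343,.105],down(-.667)))
```

```text
t 1.07 p [ 0.435  -0.3468  0.2095] F [ 0.  -0.9  0.6] open 0.998 q [-0.72  0.06  1.89 -0.    1.2  -0.05]
  [0.0013, -0.0005, 0.0348] [0.0, 0.001, -0.0]
  [0.0013, -0.0005, 0.0348] [0.0, 0.001, -0.0]
  [0.0012, -0.0005, 0.0348] [0.0, 0.001, -0.0]
  --
```

Call:
jog_arm([
  {"slide":[0.001,0,0.033],"twist":[0,0,0],"grip":0.0854},
  {"slide":[0.001,0,0.033],"twist":[0,0,0],"grip":0.0854},
  {"slide":[0.001,0,0.033],"twist":[0,0,0],"grip":0.0854},
  {"slide":[0,0,0],"twist":[0,0,0],"grip":0.0854},
])

```text
time_s: 1.4
ee_pos: [0.437, -0.3553, 0.1127]
eef_rot: [0.902, 0.431, -0.0, 0.007]
wrist_force: [-1.5, 2.5, -1.0]
opening: 0.999
```

Run:
```python
from h import *
plan(([.436,-.343,.105],down(-.667)))
```

```text
t 1.4 p [ 0.437  -0.3553  0.1127] F [-1.5  2.5 -1. ] open 0.999 q [-0.72  0.15  1.97 -0.01  1.01 -0.04]
  [0.009, -0.0086, 0.0075] [0.012, 0.007, -0.012]
  --
```

Call:
jog_arm([
  {"slide":[0.009,-0.008,0.007],"twist":[0.012,0.007,-0.012],"grip":0.0854},
  {"slide":[0,0,0],"twist":[0,0,0],"grip":0.0854},
])

```text
time_s: 1.57
ee_pos: [0.4344, -0.3452, 0.105]
eef_rot: [0.901, 0.434, -0.0, -0.002]
wrist_force: [-1.0, 0.7, 0.0]
opening: 1.002
```

Run:
```python
from h import *
plan(([.436,-.343,.105],down(-.667)))
```

```text
t 1.57 p [ 0.4344 -0.3452  0.105 ] F [-1.   0.7  0. ] open 1.002 q [-0.72  0.15  1.98  0.    1.01 -0.05]
  [0.0027, -0.0001, -0.0] [-0.003, -0.001, -0.005]
  --
```

Call:
jog_arm([
  {"slide":[0.002,0,0],"twist":[0,0,0],"grip":0.0854},
  {"slide":[0,0,0],"twist":[0,0,0],"grip":0.01},
  {"slide":[0,0,0],"twist":[0,0,0],"grip":0.01},
  {"slide":[0,0,0],"twist":[0,0,0],"grip":0.01},
  {"slide":[0,0,0],"twist":[0,0,0],"grip":0.01},
], grip_force=80)

```text
time_s: 1.98
ee_pos: [0.4388, -0.3477, 0.1123]
eef_rot: [0.901, 0.434, 0.002, 0.004]
wrist_force: [0.2, -0.2, -0.6]
opening: 0.459
```

Call:
jog_arm([
  {"slide":[0,0,0],"twist":[0,0,0],"grip":0.01},
  {"slide":[0,0,0],"twist":[0,0,0],"grip":0.01},
  {"slide":[0,0,0],"twist":[0,0,0],"grip":0.01},
  {"slide":[0,0,0],"twist":[0,0,0],"grip":0.01},
  {"slide":[0,0,0],"twist":[0,0,0],"grip":0.01},
])

```text
time_s: 2.4
ee_pos: [0.4392, -0.3475, 0.1131]
eef_rot: [0.901, 0.434, 0.002, 0.004]
wrist_force: [1.0, 0.7, -0.2]
opening: 0.264
```

Run:
```python
from h import *
plan(([.436,-.343,.2],down(-.667)))
```

```text
t 2.4 p [ 0.4392 -0.3475  0.1131] F [ 1.   0.7 -0.2] open 0.264 q [-0.71  0.15  1.98  0.    1.01 -0.04]
  [0.0005, -0.0015, -0.029] [0.003, 0.0, -0.002]
  [0.0005, -0.0016, -0.029] [0.003, 0.0, -0.002]
  [0.0005, -0.0017, -0.029] [0.003, 0.0, -0.002]
  --
```

Call:
jog_arm([
  {"slide":[0,0,-0.015],"twist":[0,0,0],"grip":0.01},
  {"slide":[0,0,-0.03],"twist":[0,0,0],"grip":0.01},
  {"slide":[0,0,-0.03],"twist":[0,0,0],"grip":0.01},
  {"slide":[0,0,-0.02],"twist":[0,0,0],"grip":0.01},
  {"slide":[0,0,0],"twist":[0,0,0],"grip":0.01},
])

```text
time_s: 2.82
ee_pos: [0.4352, -0.3439, 0.2055]
eef_rot: [0.901, 0.434, -0.001, -0.002]
wrist_force: [1.4, -1.3, -1.7]
opening: 0.259
```

Run:
```python
from h import *
axis=-pinrot().as_matrix()[:,2]
plan(([.40,-.2,.25],down(-.45)),(rack([-92.4,0,82.2])+axis*(.107+.03)+[0,0,.03],pinrot()))
im,d=r.read_camera('wrist');cv2.imwrite('pics/w2.png',im[:,:,::-1])
im,d=r.read_camera('scene');np.savez('s1.npz',im=im,d=d)
```

```text
t 2.82 p [ 0.4352 -0.3439  0.2055] F [ 1.4 -1.3 -1.7] open 0.259 q [-0.71  0.06  1.89  0.    1.2  -0.04]
  [0.0227, -0.0293, -0.011] [-0.001, -0.0, -0.056]
  [0.0243, -0.028, -0.011] [-0.001, -0.0, -0.056]
  [0.0258, -0.0266, -0.0111] [-0.001, -0.0, -0.056]
  [0.0272, -0.0251, -0.0111] [-0.001, -0.0, -0.056]
  --
  [0.0331, -0.0086, 0.0037] [-0.086, 0.021, -0.065]
  [0.0335, -0.0068, 0.0037] [-0.086, 0.021, -0.065]
  [0.0338, -0.0049, 0.0039] [-0.086, 0.021, -0.065]
  [0.034, -0.003, 0.0042] [-0.086, 0.021, -0.065]
  [0.034, -0.0012, 0.0047] [-0.086, 0.021, -0.065]
  [0.0339, 0.0006, 0.0054] [-0.086, 0.021, -0.065]
  [0.0337, 0.0023, 0.0062] [-0.086, 0.021, -0.065]
  --
```

View pics/w2.png

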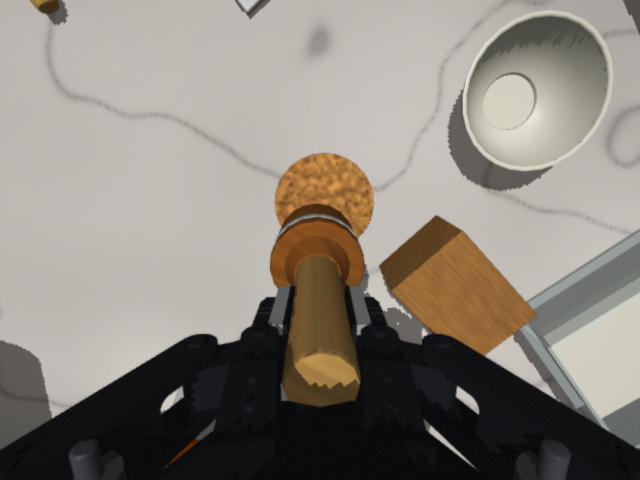

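Call:
jog_arm([
  {"slide":[0.023,-0.029,-0.011],"twist":[0,0,-0.056],"grip":0.01},
  {"slide":[0.024,-0.028,-0.011],"twist":[0,0,-0.056],"grip":0.01},
  {"slide":[0.026,-0.027,-0.011],"twist":[0,0,-0.056],"grip":0.01},
  {"slide":[0.027,-0.025,-0.011],"twist":[0,0,-0.056],"grip":0.01},
  {"slide":[0,0,0],"twist":[0,0,0],"grip":0.01},
])

```text
time_s: 3.33
ee_pos: [0.3916, -0.1923, 0.2333]
eef_rot: [0.845, 0.534, -0.006, -0.016]
wrist_force: [0.3, -0.9, -2.7]
opening: 0.258
```

Run:
```python
from h import *
axis=-pinrot().as_matrix()[:,2]
plan((rack([-92.4,0,82.2])+axis*(.107+.03)+[0,0,.03],pinrot()))
```

```text
t 3.33 p [ 0.3916 -0.1923  0.2333] F [ 0.3 -0.9 -2.7] open 0.258 q [-0.52 -0.18  2.06  0.    1.29 -0.08]
  [0.0326, -0.0068, 0.0017] [-0.09, 0.018, -0.065]
  [0.033, -0.0048, 0.0018] [-0.09, 0.018, -0.065]
  [0.0332, -0.0029, 0.0021] [-0.09, 0.018, -0.065]
  [0.0333, -0.0009, 0.0025] [-0.09, 0.018, -0.065]
  [0.0332, 0.001, 0.0031] [-0.09, 0.018, -0.065]
  [0.033, 0.0029, 0.0039] [-0.09, 0.018, -0.065]
  [0.0327, 0.0046, 0.0048] [-0.09, 0.018, -0.065]
  --
```

Call:
jog_arm([
  {"slide":[0.033,-0.007,0],"twist":[-0.09,0.018,-0.065],"grip":0.01},
  {"slide":[0.033,-0.005,0],"twist":[-0.09,0.018,-0.065],"grip":0.01},
  {"slide":[0.033,-0.003,0],"twist":[-0.09,0.018,-0.065],"grip":0.01},
  {"slide":[0.033,-0.001,0],"twist":[-0.09,0.018,-0.065],"grip":0.01},
  {"slide":[0.02,0,0],"twist":[-0.06,0.01,-0.04],"grip":0.01},
])

```text
time_s: 3.75
ee_pos: [0.4211, -0.0387, 0.2211]
eef_rot: [0.739, 0.645, 0.141, 0.133]
wrist_force: [0.5, -0.5, -3.0]
opening: 0.261
```

Run:
```python
from h import *
axis=-pinrot().as_matrix()[:,2]
plan((rack([-92.4,0,82.2])+axis*(.107+.03)+[0,0,.03],pinrot()))
```

```text
t 3.75 p [ 0.4211 -0.0387  0.2211] F [ 0.5 -0.5 -3. ] open 0.261 q [-0.2  -0.52  2.36  0.08  0.92 -0.1 ]
  [0.0254, 0.0048, 0.0018] [-0.073, 0.013, -0.05]
  [0.0251, 0.0059, 0.0025] [-0.073, 0.013, -0.05]
  [0.0247, 0.007, 0.0033] [-0.073, 0.013, -0.05]
  --
```

Call:
jog_arm([
  {"slide":[0.025,0.005,0],"twist":[-0.073,0.013,-0.05],"grip":0.01},
  {"slide":[0.025,0.006,0],"twist":[-0.073,0.013,-0.05],"grip":0.01},
  {"slide":[0.025,0.007,0],"twist":[-0.073,0.013,-0.05],"grip":0.01},
  {"slide":[0,0,0],"twist":[0,0,0],"grip":0.01},
])

```text
time_s: 4.08
ee_pos: [0.4338, 0.0411, 0.2162]
eef_rot: [0.664, 0.687, 0.213, 0.207]
wrist_force: [-0.4, -0.8, -3.3]
opening: 0.265
```

Run:
```python
from h import *
axis=-pinrot().as_matrix()[:,2]
plan((rack([-92.4,0,82.2])+axis*(.107+.03)+[0,0,.03],pinrot()),(rack([-92.4,0,82.2])+axis*(.107+.008),pinrot()))
c=cam('wrist')
im,d=r.read_camera('wrist');np.savez('w3.npz',im=im,d=d);cv2.imwrite('pics/w3.png',im[:,:,::-1])
print(proj('wrist',[rack([-74,0,56]),rack([-92.4,0,82.2])],c))
im,d=r.read_camera('scene');cv2.imwrite('pics/s3.png',cv2.resize(im[140:300,260:460,::-1],(800,640),interpolation=2)[:600])
```

```text
t 4.08 p [0.4338 0.0411 0.2162] F [-0.4 -0.8 -3.3] open 0.265 q [ 0.04 -0.64  2.49 -0.01  0.68  0.01]
  [-0.0068, 0.0146, 0.0001] [-0.008, -0.006, 0.01]
  --
  [0.0, -0.0086, 0.0233] [0.0, 0.0, 0.0]
  [0.0, -0.0086, 0.0233] [0.0, 0.0, 0.0]
  --
[[319.34314438 226.20059898]
 [318.98003975 233.99196062]]
```

View pics/w3.png

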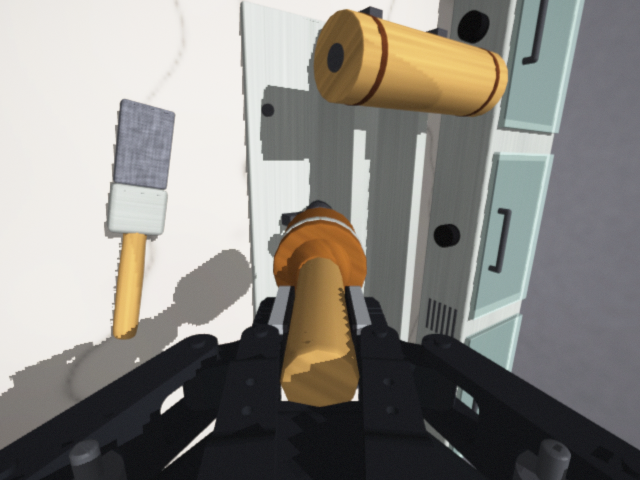

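View pics/s3.png

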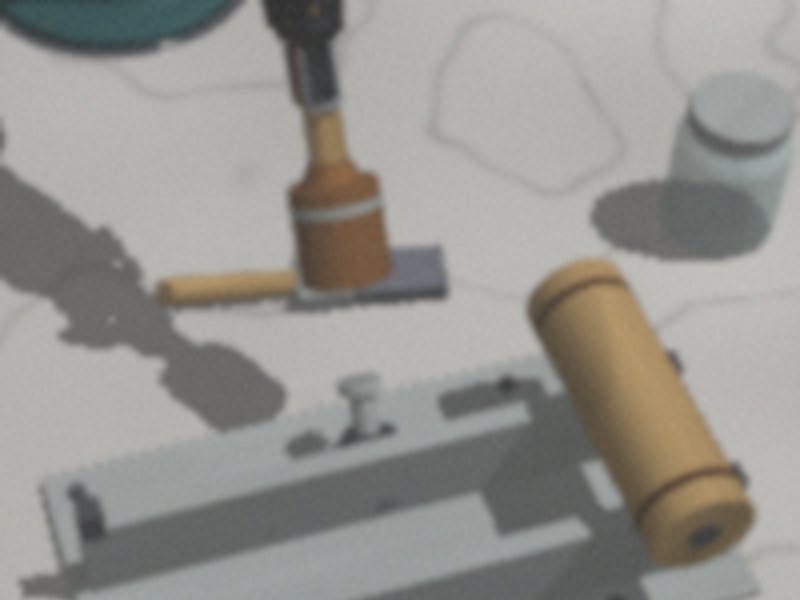

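Run:
```python
from h import *
for s in (0,8,16):print(s,[proj(n,[rack([-92.4+.574*s,0,82.2-.819*s])]).round(1) for n in('scene','top')])
# intensity-based head in scene0 & top0: pins lighter pixels; print depth points at head
D=np.load('scene0.npz');W=cloud('scene',D['d'])
for v in range(231,248,2):print(v,[tuple((W[v,u]*1000).round(0).astype(int)) if np.isfinite(W[v,u,0]) else 0 for u in (346,349,352)])
D=np.load('top0.npz');W=cloud('top',D['d'])
for v in range(226,247,2):print(v,[tuple((W[v,u]*1000).round(0).astype(int)) if np.isfinite(W[v,u,0]) else 0 for u in (298,301,304)])
```

```text
0 [array([[347.9, 231.9]]), array([[300. , 242.9]])]
8 [array([[348.5, 234.9]]), array([[300.1, 241.1]])]
16 [array([[349., 238.]]), array([[300.2, 239.4]])]
231 [(np.int64(457), np.int64(54), np.int64(2)), (np.int64(459), np.int64(62), np.int64(1)), (np.int64(459), np.int64(70), np.int64(-2))]
233 [(np.int64(462), np.int64(53), np.int64(-2)), (np.int64(521), np.int64(41), np.int64(72)), (np.int64(527), np.int64(46), np.int64(77))]
235 [(np.int64(531), np.int64(30), np.int64(80)), (np.int64(536), np.int64(36), np.int64(84)), (np.int64(537), np.int64(43), np.int64(82))]
237 [(np.int64(537), np.int64(28), np.int64(80)), (np.int64(539), np.int64(35), np.int64(79)), (np.int64(542), np.int64(41), np.int64(81))]
239 [(np.int64(483), np.int64(46), np.int64(1)), (np.int64(540), np.int64(35), np.int64(73)), (np.int64(540), np.int64(43), np.int64(70))]
241 [(np.int64(494), np.int64(42), np.int64(7)), (np.int64(542), np.int64(34), np.int64(68)), (np.int64(542), np.int64(42), np.int64(66))]
243 [(np.int64(506), np.int64(39), np.int64(14)), (np.int64(547), np.int64(33), np.int64(67)), (np.int64(5
[... 1151 characters left out ...]
)]
238 [(np.int64(537), np.int64(42), np.int64(80)), (np.int64(537), np.int64(34), np.int64(83)), (np.int64(537), np.int64(27), np.int64(80))]
240 [(np.int64(532), np.int64(42), np.int64(75)), (np.int64(532), np.int64(34), np.int64(76)), (np.int64(532), np.int64(27), np.int64(79))]
242 [(np.int64(527), np.int64(42), np.int64(77)), (np.int64(527), np.int64(34), np.int64(75)), (np.int64(527), np.int64(27), np.int64(76))]
244 [(np.int64(522), np.int64(42), np.int64(74)), (np.int64(522), np.int64(34), np.int64(76)), (np.int64(523), np.int64(27), np.int64(71))]
246 [(np.int64(520), np.int64(44), np.int64(9)), (np.int64(521), np.int64(37), np.int64(3)), (np.int64(521), np.int64(29), np.int64(10))]
```

```bash
cat > a.py <<'E'
from h import *
import sys
def pinstat(off=-.003,L=.107):
    s=r.sense();p=np.array(s['ee_pos']);Q=pinrot();M=Q.as_matrix()
    e=M.T@(rack([-74,0,56])-p)  # vector to pin_home in pin tool frame
    print('t',round(s['time_s'],2),'home in tool frame mm',(e*1000).round(1),'-> remaining travel to home',round((e[2]-L)*1000,1),'lat slide x,y',(e[:2]+[0,off]).round(4),
     'F along push',np.round(np.array(s['wrist_force'])@M,1),'rot err',(Ro.from_quat(s['eef_rot']).inv()*Q).as_rotvec().round(3),'q',np.round(s['q'],2),'o',round(s['opening'],3))
pinstat()
E
python3 a.py
```

```text
t 4.18 home in tool frame mm [ -4.2  -3.1 194.1] -> remaining travel to home 87.1 lat slide x,y [-0.0042 -0.0061] F along push [-1.1 -2.6  2.4] rot err [-0.012 -0.003  0.008] q [ 0.04 -0.64  2.49 -0.01  0.69  0.01] o 0.263
```

Call:
jog_arm([
  {"slide":[-0.003,-0.004,0.015],"twist":[-0.012,-0.003,0.008],"grip":0.01},
  {"slide":[-0.001,-0.002,0.015],"twist":[0,0,0],"grip":0.01},
  {"slide":[0,0,0],"twist":[0,0,0],"grip":0.01},
])

```text
time_s: 4.43
ee_pos: [0.4463, 0.0327, 0.1861]
eef_rot: [0.669, 0.681, 0.213, 0.209]
wrist_force: [-0.9, -1.0, -2.8]
opening: 0.261
```

```bash
python3 a.py
```

```text
t 4.43 home in tool frame mm [  2.    4.7 162.2] -> remaining travel to home 55.2 lat slide x,y [0.002  0.0017] F along push [-1.  -2.3  1.8] rot err [-0.004  0.003 -0.003] q [ 0.02 -0.57  2.52 -0.    0.59 -0.  ] o 0.261
```

Call:
jog_arm([
  {"slide":[0.001,0.001,0.009],"twist":[0,0,0],"grip":0.01},
  {"slide":[0.001,0.001,0.009],"twist":[-0.003,0.003,-0.003],"grip":0.01},
  {"slide":[0,0,0],"twist":[0,0,0],"grip":0.01},
])

```text
time_s: 4.68
ee_pos: [0.4576, 0.031, 0.1697]
eef_rot: [0.671, 0.68, 0.21, 0.208]
wrist_force: [0.5, 0.8, -2.8]
opening: 0.26
```

```bash
python3 a.py
```

```text
t 4.68 home in tool frame mm [  4.    4.9 142.3] -> remaining travel to home 35.3 lat slide x,y [0.004  0.0019] F along push [ 0.8 -1.2  2.6] rot err [-0.011  0.005 -0.006] q [ 0.01 -0.51  2.52  0.    0.53 -0.  ] o 0.26
```

Call:
jog_arm([
  {"slide":[0.004,0.002,0],"twist":[-0.01,0.005,-0.005],"grip":0.01},
  {"slide":[0,0,0.005],"twist":[0,0,0],"grip":0.01},
  {"slide":[0,0,0.005],"twist":[0,0,0],"grip":0.01},
])

```text
time_s: 4.93
ee_pos: [0.4659, 0.033, 0.1636]
eef_rot: [0.669, 0.68, 0.214, 0.21]
wrist_force: [-0.4, 0.9, -2.2]
opening: 0.259
```

```bash
python3 a.py
python3 - <<'E'
from h import *
im,d=r.read_camera('scene');cv2.imwrite('pics/s4.png',cv2.resize(im[180:270,290:410,::-1],(800,600),interpolation=2))
E
```

```text
t 4.93 home in tool frame mm [  2.2   1.6 132.4] -> remaining travel to home 25.4 lat slide x,y [ 0.0022 -0.0014] F along push [ 0.9 -1.6  1.6] rot err [-0.001  0.002 -0.005] q [ 0.02 -0.48  2.52  0.    0.49 -0.  ] o 0.259
```

View pics/s4.png

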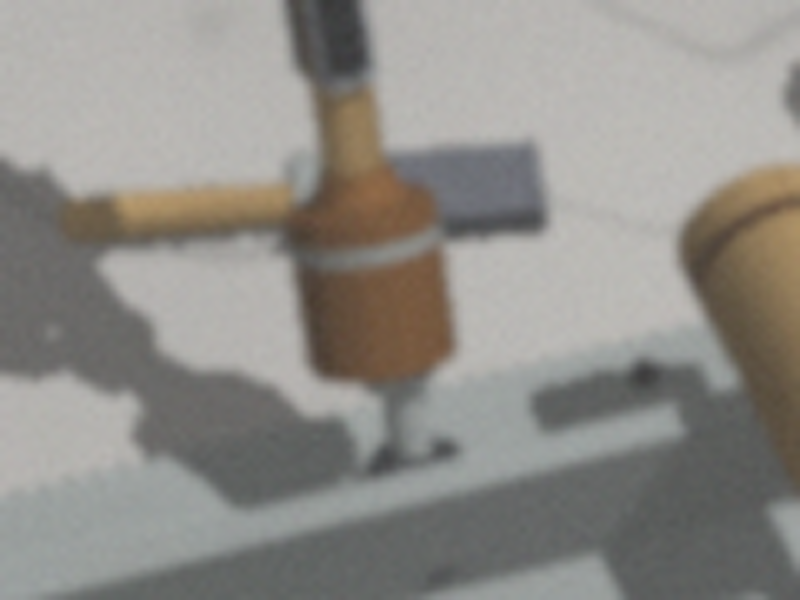

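Call:
jog_arm([
  {"slide":[0.001,-0.001,0.006],"twist":[0,0,0],"grip":0.01},
  {"slide":[0.001,0,0.006],"twist":[0,0,0],"grip":0.01},
  {"slide":[0,0,0.006],"twist":[0,0,0],"grip":0.01},
])

```text
time_s: 5.23
ee_pos: [0.4761, 0.0343, 0.1489]
eef_rot: [0.669, 0.68, 0.214, 0.211]
wrist_force: [-7.0, -2.9, 3.5]
opening: 0.26
```

```bash
python3 a.py
```

```text
t 5.23 home in tool frame mm [  1.1   1.6 114.5] -> remaining travel to home 7.5 lat slide x,y [ 0.0011 -0.0014] F along push [-2.8 -3.8 -6.9] rot err [-0.001  0.004 -0.003] q [ 0.02 -0.43  2.52 -0.01  0.44  0.02] o 0.26
```

Call:
jog_arm([
  {"slide":[0.001,-0.001,0.005],"twist":[0,0,0],"grip":0.01},
  {"slide":[0,0,0.004],"twist":[0,0,0],"grip":0.01},
])

```text
time_s: 5.4
ee_pos: [0.4813, 0.0347, 0.1419]
eef_rot: [0.668, 0.681, 0.213, 0.212]
wrist_force: [-43.0, -7.6, 45.1]
opening: 0.264
```

```bash
python3 a.py
```

```text
t 5.4 home in tool frame mm [  0.9   1.4 105.9] -> remaining travel to home -1.1 lat slide x,y [ 0.0009 -0.0016] F along push [ -6.6  -9.4 -61.7] rot err [-0.     0.006 -0.002] q [ 0.03 -0.4   2.52 -0.02  0.41  0.03] o 0.264
```

Call:
jog_arm([
  {"slide":[0,0,-0.008],"twist":[0,0,0],"grip":0.01},
  {"slide":[0,0,-0.02],"twist":[0,0,0],"grip":0.01},
  {"slide":[0,0,-0.03],"twist":[0,0,0],"grip":0.01},
  {"slide":[0,0,-0.03],"twist":[0,0,0],"grip":0.01},
])

```text
time_s: 5.73
ee_pos: [0.4278, 0.0339, 0.2089]
eef_rot: [0.67, 0.682, 0.208, 0.207]
wrist_force: [0.8, 0.4, -2.7]
opening: 0.266
```

```bash
python3 a.py
python3 - <<'E'
from h import *
ims=[]
im,d=r.read_camera('scene');W=cloud('scene',d)
print('home px',proj('scene',[rack([-74,0,56])]).round(1),'at 8mm up',proj('scene',[rack([-78.6,0,62.6])]).round(1))
for v in range(235,256,2):print(v,[(W[v,u]*1000).round(0).tolist() for u in (347,350,353)])
cv2.imwrite('pics/s5.png',cv2.resize(im[190:280,290:410,::-1],(800,600),interpolation=2))
plan(([.40,-.13,.26],down(-.3)),([.4466,-.3348,.215],down(-.667)))
E
```

```text
t 5.73 home in tool frame mm [  0.4   6.8 191.4] -> remaining travel to home 84.4 lat slide x,y [0.0004 0.0038] F along push [ 0.4 -0.9  2.7] rot err [-0.015  0.007 -0.001] q [ 0.03 -0.65  2.51 -0.02  0.68  0.02] o 0.266
home px [[350.1 244. ]] at 8mm up [[349.5 241. ]]
235 [[472.0, 52.0, 2.0], [474.0, 60.0, 3.0], [477.0, 67.0, 3.0]]
237 [[477.0, 51.0, 0.0], [480.0, 58.0, 1.0], [483.0, 65.0, 2.0]]
239 [[483.0, 49.0, 0.0], [495.0, 53.0, 13.0], [496.0, 61.0, 11.0]]
241 [[496.0, 44.0, 9.0], [500.0, 51.0, 11.0], [501.0, 59.0, 10.0]]
243 [[534.0, 32.0, 51.0], [541.0, 37.0, 58.0], [544.0, 44.0, 59.0]]
245 [[548.0, 27.0, 61.0], [554.0, 33.0, 67.0], [553.0, 41.0, 63.0]]
247 [[552.0, 26.0, 59.0], [557.0, 32.0, 62.0], [561.0, 38.0, 66.0]]
249 [[553.0, 26.0, 52.0], [558.0, 32.0, 56.0], [573.0, 35.0, 74.0]]
251 [[574.0, 19.0, 73.0], [576.0, 26.0, 73.0], [577.0, 33.0, 72.0]]
253 [[580.0, 17.0, 73.0], [580.0, 25.0, 70.0], [581.0, 32.0, 70.0]]
255 [[583.0, 16.0, 69.0], [587.0, 22.0, 73.0], [586.0, 30.0, 68.0]]
t 5.78 p [0.4288 0.0341 0.2157] F [ 0.3  1.  -0.4] open 0.26 q [ 0.03 -0.66  2.5  -0.02  0.69  0.02]
  [-0.0273, -0.0002, -0.009] [0.1, -0.015, 0.051]
  [-0.0274, 0.0003, -0.0086] [0.1, -0.015, 0.051]
  [-0.0275, 0.0009, -0.0082] [0.1, -0.015, 0.051]
  [-0.0276, 0.0015, -0.0079] [0.1, -0.015, 0.051]
  [-0.0276, 0.0022, -0.0077] [0.1, -0.015, 0.051]
  [-0.0276, 0.0028, -0.0075] [0.1, -0.015, 0.051]
  --
  [-0.0303, 0.0175, 0.0075] [0.0, 0.0, 0.061]
  [-0.0292, 0.0193, 0.0075] [0.0, 0.0, 0.061]
  [-0.028, 0.0211, 0.0075] [0.0, 0.0, 0.061]
  [-0.0266, 0.0227, 0.0075] [0.0, 0.0, 0.061]
  [-0.0252, 0.0243, 0.0075] [0.0, 0.0, 0.061]
  [-0.0236, 0.0258, 0.0075] [0.0, 0.0, 0.061]
  --
```

View pics/s5.png

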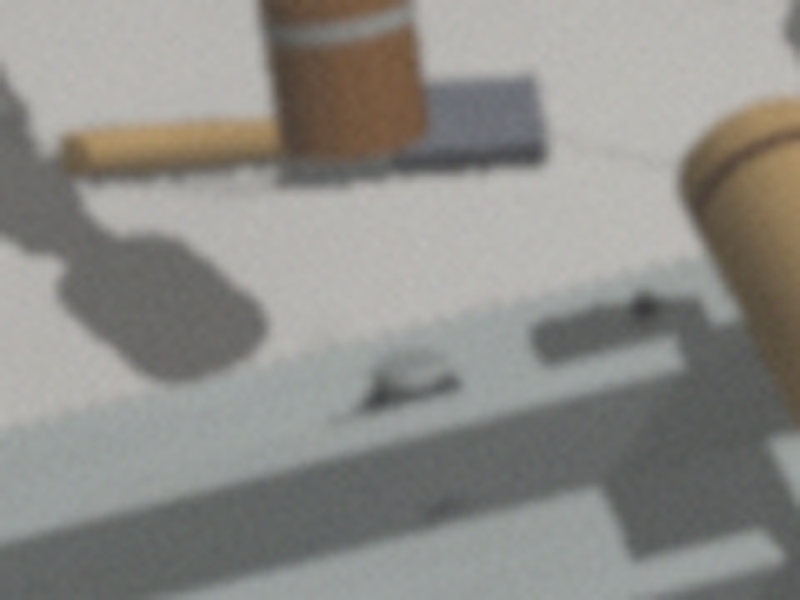

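Call:
jog_arm([
  {"slide":[-0.027,0,-0.012],"twist":[0.1,-0.015,0.051],"grip":0.01},
  {"slide":[-0.027,0,-0.012],"twist":[0.1,-0.015,0.051],"grip":0.01},
  {"slide":[-0.027,0.001,-0.01],"twist":[0.1,-0.015,0.051],"grip":0.01},
  {"slide":[-0.028,0.001,-0.01],"twist":[0.1,-0.015,0.051],"grip":0.01},
  {"slide":[-0.028,0.002,-0.008],"twist":[0.1,-0.015,0.051],"grip":0.01},
])

```text
time_s: 6.2
ee_pos: [0.3934, -0.0998, 0.2621]
eef_rot: [0.786, 0.617, 0.034, 0.031]
wrist_force: [0.4, -0.7, -1.8]
opening: 0.258
```

Run:
```python
from h import *
plan(([.4466,-.3348,.215],down(-.667)))
```

```text
t 6.2 p [ 0.3934 -0.0998  0.2621] F [ 0.4 -0.7 -1.8] open 0.258 q [-0.33 -0.36  2.15  0.02  1.26 -0.1 ]
  [-0.036, 0.0172, 0.0089] [0.014, -0.006, 0.071]
  [-0.0347, 0.0198, 0.0088] [0.014, -0.006, 0.071]
  [-0.0331, 0.0224, 0.0087] [0.014, -0.006, 0.071]
  [-0.0314, 0.0248, 0.0086] [0.014, -0.006, 0.071]
  [-0.0295, 0.0271, 0.0084] [0.014, -0.006, 0.071]
  [-0.0275, 0.0292, 0.0081] [0.014, -0.006, 0.071]
  --
```

Call:
jog_arm([
  {"slide":[-0.036,0.017,0.008],"twist":[0.014,-0.006,0.071],"grip":0.01},
  {"slide":[-0.035,0.02,0.008],"twist":[0.014,-0.006,0.071],"grip":0.01},
  {"slide":[-0.033,0.022,0.008],"twist":[0.014,-0.006,0.071],"grip":0.01},
  {"slide":[-0.031,0.025,0.007],"twist":[0.014,-0.006,0.071],"grip":0.01},
  {"slide":[-0.022,0.02,0.005],"twist":[0.014,-0.006,0.071],"grip":0.01},
])

```text
time_s: 6.62
ee_pos: [0.4428, -0.2945, 0.2375]
eef_rot: [0.887, 0.461, 0.009, 0.013]
wrist_force: [0.6, 0.7, -2.5]
opening: 0.261
```

Call:
jog_arm([
  {"slide":[0,0,0],"twist":[0,0,0],"grip":0.01},
  {"slide":[0,0,0],"twist":[0,0,0],"grip":0.01},
])

```text
time_s: 6.78
ee_pos: [0.4452, -0.3021, 0.2352]
eef_rot: [0.889, 0.457, 0.009, 0.015]
wrist_force: [-0.3, 0.6, -2.7]
opening: 0.263
```

```bash
cat > mat.py <<'E'
from h import *
def circ(n,c,im,sel,z):
    K,R,t=c;o=-R.T@t
    cs=cv2.findContours(sel.astype(np.uint8),0,1)[0];cc=max(cs,key=cv2.contourArea)[:,0].astype(float)
    ray=(np.c_[cc,np.ones(len(cc))]@np.linalg.inv(K).T)@R;P=(o+ray*((z-o[2])/ray[:,2])[:,None])[:,:2]
    best=None;rng=np.random.default_rng(0)
    for _ in range(4000):
        a=P[rng.choice(len(P),3,False)];A=np.c_[a,np.ones(3)]
        if abs(np.linalg.det(A))<1e-5:continue
        s=np.linalg.solve(A,(a**2).sum(1));m=s[:2]/2;rr=np.sqrt(abs(s[2]+m@m))
        if .045<rr<.055:
            g=(abs(np.linalg.norm(P-m,axis=1)-rr)<.001).sum()
            if best is None or g>best[0]:best=(int(g),len(P),m.round(4),rr.round(4))
    return best
def handle(W):
    p=W.reshape(-1,3);p=p[np.isfinite(p[:,2])];return p
c=cam('wrist');s=r.sense();im,d=r.read_camera('wrist');W=cloud('wrist',d,c);np.savez('wm.npz',im=im,d=d)
hsv=cv2.cvtColor(im,cv2.COLOR_RGB2HSV)
near=np.hypot(W[...,0]-.4466,W[...,1]+.3348)<.07
sel=near&(W[...,2]<.014)&(hsv[...,0]<22)&(hsv[...,1]>90)
print('mat wrist',circ('wrist',c,im,sel,.006))
c=cam('scene');im,d=r.read_camera('scene');np.savez('sm.npz',im=im,d=d);S=cloud('scene',d,c)
hsv=cv2.cvtColor(im,cv2.COLOR_RGB2HSV)
sel=(np.hypot(S[...,0]-.4466,S[...,1]+.3348)<.07)&(S[...,2]<.014)&(hsv[...,0]<22)&(hsv[...,1]>90)
print('mat scene',sel.sum(),circ('scene',c,im,sel,.006))
# mallet in scene: fit vertical cylinder slices
p=S.reshape(-1,3);hs=hsv.reshape(-1,3);k=np.isfinite(p[:,2])&(np.hypot(p[:,0]-s['ee_pos'][0],p[:,1]-s['ee_pos'][1])<.06)&(hs[:,0]<22)&(hs[:,1]>90);p=p[k]
zs=p[p[:,2]>.014][:,2];print('lowest mallet z',np.percentile(zs,[0,1,3]).round(4) if len(zs) else 0)
plan(([.4466,-.3348,.12],down(-.667)))
E
python3 mat.py
```

```text
mat wrist (133, 227, array([ 0.4452, -0.3344]), np.float64(0.0485))
mat scene 696 (57, 110, array([ 0.4472, -0.3341]), np.float64(0.046))
lowest mallet z [0.134  0.1379 0.1425]
t 6.88 p [ 0.4448 -0.3007  0.2355] F [ 0.1  0.5 -2.3] open 0.26 q [-0.64 -0.02  1.92  0.    1.21 -0.02]
  [-0.009, 0.0057, 0.0387] [0.012, -0.001, 0.016]
  [-0.0088, 0.0063, 0.0387] [0.012, -0.001, 0.016]
  [-0.0087, 0.0069, 0.0386] [0.012, -0.001, 0.016]
  --
```

Call:
jog_arm([
  {"slide":[-0.009,0.006,0.03],"twist":[0.012,-0.001,0.016],"grip":0.01},
  {"slide":[-0.009,0.006,0.03],"twist":[0.012,-0.001,0.016],"grip":0.01},
  {"slide":[-0.009,0.007,0.025],"twist":[0.012,-0.001,0.016],"grip":0.01},
  {"slide":[0,0,0],"twist":[0,0,0],"grip":0.01},
])

```text
time_s: 7.22
ee_pos: [0.4499, -0.3326, 0.1543]
eef_rot: [0.898, 0.44, 0.003, 0.005]
wrist_force: [0.1, 1.3, -3.9]
opening: 0.261
```

```bash
cat > mx.py <<'E'
from h import *
s=r.sense();print(np.round(s['ee_pos'],4))
for n in('wrist','top','scene'):
    c=cam(n);im,d=r.read_camera(n);W=cloud(n,d,c);h=cv2.cvtColor(im,cv2.COLOR_RGB2HSV)
    k=np.isfinite(W[...,2])&(np.hypot(W[...,0]-s['ee_pos'][0],W[...,1]-s['ee_pos'][1])<.06)&(h[...,0]<24)&(h[...,1]>70)
    p=W[k]
    for lab,z0,z1,rr in(('head',.035,.08,.028),('handle',.10,.12,.012),('htop',.15,.21,0)):
        q=p[(p[:,2]>z0)&(p[:,2]<z1)]
        if len(q)<15:continue
        if rr:
            from scipy.optimize import least_squares
            f=least_squares(lambda m:np.hypot(q[:,0]-m[0],q[:,1]-m[1])-rr,s['ee_pos'][:2],loss='soft_l1',f_scale=.001)
            print(n,lab,len(q),f.x.round(4),'rms',np.sqrt(np.median(f.fun**2)).round(4))
        else:
            t=np.percentile(q[:,2],98);q=q[q[:,2]>t-.006];print(n,lab,len(q),q.mean(0).round(4),t.round(4))
plan(([.446,-.3345,.12],down(-.667)))
E
python3 mx.py
```

```text
[ 0.4499 -0.3326  0.1543]
wrist head 447 [ 0.4501 -0.3316] rms 0.0001
wrist handle 3852 [ 0.4553 -0.3239] rms 0.0064
wrist htop 1026 [ 0.4568 -0.3241  0.2073] 0.2096
top head 50 [ 0.4512 -0.3335] rms 0.0003
top handle 207 [ 0.4552 -0.3218] rms 0.0056
top htop 3 [ 0.428  -0.3013  0.2063] 0.2068
scene head 153 [ 0.4508 -0.3321] rms 0.0007
scene handle 213 [ 0.463  -0.3283] rms 0.0056
scene htop 13 [ 0.4568 -0.3231  0.206 ] 0.2079
t 7.37 p [ 0.4524 -0.3334  0.1601] F [-0.2  0.  -2.1] open 0.259 q [-0.68  0.1   1.94  0.    1.09 -0.02]
  [-0.0049, -0.0051, 0.04] [0.019, -0.002, 0.007]
  --
```

Call:
jog_arm([
  {"slide":[-0.005,-0.005,0.012],"twist":[0.019,-0.002,0.007],"grip":0.01},
  {"slide":[0,0,0.012],"twist":[0,0,0],"grip":0.01},
  {"slide":[0,0,0],"twist":[0,0,0],"grip":0.01},
])

```text
time_s: 7.62
ee_pos: [0.4483, -0.3343, 0.1407]
eef_rot: [0.899, 0.438, 0.002, 0.004]
wrist_force: [-0.9, 0.7, -2.7]
opening: 0.262
```

```bash
python3 mx.py
```

```text
[ 0.4483 -0.3343  0.1407]
wrist head 564 [ 0.4484 -0.3334] rms 0.0001
wrist handle 1257 [ 0.4495 -0.3311] rms 0.0016
wrist htop 4183 [ 0.4514 -0.3294  0.1977] 0.1991
top head 66 [ 0.449  -0.3358] rms 0.0004
top handle 70 [ 0.4503 -0.3318] rms 0.0023
top htop 2 [ 0.4172 -0.2965  0.2018] 0.2031
scene head 202 [ 0.4476 -0.3343] rms 0.0007
scene handle 115 [ 0.4506 -0.3332] rms 0.0023
scene htop 22 [ 0.4523 -0.3254  0.1995] 0.2014
t 7.77 p [ 0.4492 -0.3353  0.1424] F [-0.5 -0.1 -3.4] open 0.261 q [-0.69  0.11  1.95  0.    1.06 -0.02]
  [-0.0013, -0.0033, 0.0224] [0.011, -0.0, 0.003]
  --
```

Call:
jog_arm([
  {"slide":[-0.001,-0.003,0.01],"twist":[0.011,0,0.003],"grip":0.01},
  {"slide":[0,-0.001,0.009],"twist":[0.004,0,0],"grip":0.01},
  {"slide":[0,0,0.004],"twist":[0,0,0],"grip":0.01},
  {"slide":[0,0,0],"twist":[0,0,0],"grip":0.01},
])

```text
time_s: 8.1
ee_pos: [0.4461, -0.3342, 0.1188]
eef_rot: [0.9, 0.437, -0.0, -0.001]
wrist_force: [0.1, -0.1, -2.8]
opening: 0.26
```

```bash
python3 mx.py
```

```text
[ 0.4461 -0.3342  0.1188]
wrist head 3736 [ 0.4423 -0.3368] rms 0.0041
wrist handle 651 [ 0.4459 -0.3322] rms 0.0001
wrist htop 166 [ 0.4809 -0.3478  0.1896] 0.1847
top head 216 [ 0.4435 -0.3377] rms 0.0031
scene head 268 [ 0.4427 -0.3338] rms 0.0022
scene handle 37 [ 0.4448 -0.3333] rms 0.0008
scene htop 22 [ 0.45   -0.3257  0.1769] 0.1793
t 8.25 p [ 0.4467 -0.3347  0.12  ] F [ 0.7  0.3 -2.8] open 0.259 q [-0.69  0.14  1.97  0.    1.03 -0.02]
  [-0.0003, -0.0007, 0.0] [-0.0, -0.0, -0.0]
  --
```

Call:
jog_arm([
  {"slide":[0,0,0.003],"twist":[0,0,0],"grip":0.01},
  {"slide":[0,0,0.002],"twist":[0,0,0],"grip":0.01},
  {"slide":[0,0,0.002],"twist":[0,0,0],"grip":0.01},
])

```text
time_s: 8.5
ee_pos: [0.4478, -0.3356, 0.1139]
eef_rot: [0.9, 0.437, 0.001, 0.001]
wrist_force: [-0.3, -0.6, -2.3]
opening: 0.259
```

Call:
jog_arm([
  {"slide":[0,0,0.0015],"twist":[0,0,0],"grip":0.01},
])

```text
time_s: 8.58
ee_pos: [0.448, -0.336, 0.1134]
eef_rot: [0.9, 0.437, 0.001, 0.002]
wrist_force: [-4.2, 0.8, 11.1]
opening: 0.259
```

Call:
jog_arm([
  {"slide":[0,0,0],"twist":[0,0,0],"grip":0.01},
  {"slide":[0,0,0],"twist":[0,0,0],"grip":0.03},
  {"slide":[0,0,0],"twist":[0,0,0],"grip":0.06},
  {"slide":[0,0,0],"twist":[0,0,0],"grip":0.0854},
  {"slide":[0,0,0],"twist":[0,0,0],"grip":0.0854},
])

```text
time_s: 9.0
ee_pos: [0.4498, -0.3375, 0.1158]
eef_rot: [0.9, 0.437, 0.002, 0.004]
wrist_force: [-0.0, 0.3, 0.7]
opening: 0.762
```

Call:
jog_arm([
  {"slide":[0,0,0],"twist":[0,0,0],"grip":0.0854},
  {"slide":[0,0,0],"twist":[0,0,0],"grip":0.0854},
  {"slide":[0,0,0],"twist":[0,0,0],"grip":0.0854},
  {"slide":[0,0,0],"twist":[0,0,0],"grip":0.0854},
])

```text
time_s: 9.33
ee_pos: [0.4502, -0.3378, 0.1163]
eef_rot: [0.9, 0.437, 0.002, 0.005]
wrist_force: [0.3, -0.1, 0.3]
opening: 0.997
```

```bash
python3 mx.py
```

```text
[ 0.4502 -0.3378  0.1163]
wrist head 4400 [ 0.4435 -0.3409] rms 0.0049
wrist handle 711 [ 0.4479 -0.3352] rms 0.0002
wrist htop 166 [ 0.4774 -0.3566  0.1912] 0.1835
top head 230 [ 0.4455 -0.3425] rms 0.0043
top handle 16 [ 0.448  -0.3374] rms 0.0004
scene head 284 [ 0.4432 -0.3367] rms 0.0039
scene handle 43 [ 0.4463 -0.3358] rms 0.0005
scene htop 39 [ 0.4526 -0.3332  0.1711] 0.1735
t 9.48 p [ 0.4502 -0.3377  0.1162] F [0.  0.9 0.7] open 1.0 q [-0.69  0.15  1.97 -0.    1.02 -0.02]
  [-0.0, -0.0052, -0.0038] [0.01, 0.0, -0.0]
  --
```

Call:
jog_arm([
  {"slide":[0,-0.001,-0.015],"twist":[0.005,0,0],"grip":0.0854},
  {"slide":[0,0,-0.035],"twist":[0.005,0,0],"grip":0.0854},
  {"slide":[0,0,-0.04],"twist":[0,0,0],"grip":0.0854},
  {"slide":[0,0,-0.035],"twist":[0,0,0],"grip":0.0854},
  {"slide":[0,0,0],"twist":[0,0,0],"grip":0.0854},
])

```text
time_s: 9.9
ee_pos: [0.4463, -0.3345, 0.241]
eef_rot: [0.9, 0.437, -0.003, -0.006]
wrist_force: [0.7, -0.9, 0.5]
opening: 0.998
```

Run:
```python
from h import *
print(rack([4,140,0]))
plan((rack([4,140,230]),down(1.593)))
d=r.read_camera('scene')[1];W=cloud('scene',d);p=W.reshape(-1,3);p=p[np.isfinite(p[:,2])]
q=p[(p[:,2]>.08)&(p[:,2]<.18)&(np.hypot(p[:,0]-.4475,p[:,1]+.336)<.03)];print(len(q),q.mean(0),q[:,2].max())
```

```text
[0.61801928 0.17855411 0.        ]
t 9.9 p [ 0.4463 -0.3345  0.241 ] F [ 0.7 -0.9  0.5] open 0.998 q [-0.69  0.04  1.84 -0.    1.27 -0.02]
  [0.0268, -0.0096, 0.0007] [-0.0, -0.001, -0.119]
  [0.0278, -0.0064, 0.0007] [-0.0, -0.001, -0.119]
  [0.0283, -0.003, 0.0007] [-0.0, -0.001, -0.119]
  [0.0285, 0.0004, 0.0006] [-0.0, -0.001, -0.119]
  [0.0282, 0.0037, 0.0006] [-0.0, -0.001, -0.119]
  [0.0276, 0.0071, 0.0006] [-0.0, -0.001, -0.119]
  [0.0266, 0.0103, 0.0006] [-0.0, -0.001, -0.119]
  [0.0251, 0.0134, 0.0006] [-0.0, -0.001, -0.119]
  [0.0234, 0.0163, 0.0005] [-0.0, -0.001, -0.119]
  [0.0213, 0.0189, 0.0005] [-0.0, -0.001, -0.119]
  [0.0189, 0.0213, 0.0005] [-0.0, -0.001, -0.119]
  [0.0162, 0.0234, 0.0005] [-0.0, -0.001, -0.119]
  [0.0133, 0.0252, 0.0005] [-0.0, -0.001, -0.119]
  [0.0103, 0.0266, 0.0005] [-0.0, -0.001, -0.119]
  [0.007, 0.0276, 0.0005] [-0.0, -0.001, -0.119]
  [0.0037, 0.0282, 0.0005] [-0.0, -0.001, -0.119]
  [0.0003, 0.0285, 0.0005] [-0.0, -0.001, -0.119]
  [-0.003, 0.0283, 0.0005] [-0.0, -0.001, -0.119]
  [-0.0064, 0.0278, 0.0006] [-0.0, -0.001, -0.119]
  --
340 [ 0.45434536 -0.33443963  0.13262988] 0.1765618086873483
```

Call:
jog_arm([
  {"slide":[0.027,-0.01,0],"twist":[0,0,-0.119],"grip":0.0854},
  {"slide":[0.028,-0.006,0],"twist":[0,0,-0.119],"grip":0.0854},
  {"slide":[0.028,-0.003,0],"twist":[0,0,-0.119],"grip":0.0854},
  {"slide":[0.028,0,0],"twist":[0,0,-0.119],"grip":0.0854},
  {"slide":[0.028,0.004,0],"twist":[0,0,-0.119],"grip":0.0854},
])

```text
time_s: 10.37
ee_pos: [0.4882, -0.1995, 0.2353]
eef_rot: [0.727, 0.686, -0.003, -0.008]
wrist_force: [-0.1, -0.2, 0.1]
opening: 0.999
```

Call:
jog_arm([
  {"slide":[0.028,0.007,0],"twist":[0,0,-0.119],"grip":0.0854},
  {"slide":[0.027,0.01,0],"twist":[0,0,-0.119],"grip":0.0854},
  {"slide":[0.025,0.013,0],"twist":[0,0,-0.119],"grip":0.0854},
  {"slide":[0.023,0.016,0],"twist":[0,0,-0.119],"grip":0.0854},
  {"slide":[0.021,0.019,0],"twist":[0,0,-0.119],"grip":0.0854},
])

```text
time_s: 10.78
ee_pos: [0.5264, -0.0557, 0.2284]
eef_rot: [0.481, 0.877, -0.001, -0.013]
wrist_force: [1.1, -0.5, 0.2]
opening: 1.005
```

Run:
```python
from h import *
plan((rack([4,140,215]),down(1.593)))
```

```text
t 10.78 p [ 0.5264 -0.0557  0.2284] F [ 1.1 -0.5  0.2] open 1.005 q [-0.16  0.01  1.9   0.01  1.26 -0.73]
  [0.0165, 0.0226, 0.0015] [-0.0, -0.003, -0.114]
  [0.0138, 0.0243, 0.0015] [-0.0, -0.003, -0.114]
  [0.0109, 0.0257, 0.0014] [-0.0, -0.003, -0.114]
  [0.0079, 0.0268, 0.0014] [-0.0, -0.003, -0.114]
  [0.0048, 0.0275, 0.0014] [-0.0, -0.003, -0.114]
  [0.0017, 0.0279, 0.0014] [-0.0, -0.003, -0.114]
  [-0.0015, 0.0279, 0.0014] [-0.0, -0.003, -0.114]
  [-0.0047, 0.0276, 0.0014] [-0.0, -0.003, -0.114]
  [-0.0078, 0.0269, 0.0014] [-0.0, -0.003, -0.114]
  --
```

Call:
jog_arm([
  {"slide":[0.017,0.023,0],"twist":[0,-0.003,-0.114],"grip":0.0854},
  {"slide":[0.014,0.024,0],"twist":[0,-0.003,-0.114],"grip":0.0854},
  {"slide":[0.011,0.026,0],"twist":[0,-0.003,-0.114],"grip":0.0854},
  {"slide":[0.008,0.027,0],"twist":[0,-0.003,-0.114],"grip":0.0854},
  {"slide":[0.005,0.027,0],"twist":[0,-0.003,-0.114],"grip":0.0854},
])

```text
time_s: 11.2
ee_pos: [0.5723, 0.0831, 0.2199]
eef_rot: [0.2, 0.98, -0.002, -0.011]
wrist_force: [-0.3, -0.8, 0.2]
opening: 0.997
```

Call:
jog_arm([
  {"slide":[0.002,0.028,0],"twist":[0,-0.003,-0.114],"grip":0.0854},
  {"slide":[-0.002,0.028,0],"twist":[0,-0.003,-0.114],"grip":0.0854},
  {"slide":[-0.005,0.028,0],"twist":[0,-0.003,-0.114],"grip":0.0854},
  {"slide":[-0.006,0.02,0],"twist":[0,-0.003,-0.1],"grip":0.0854},
  {"slide":[0,0,0],"twist":[0,0,0],"grip":0.0854},
])

```text
time_s: 11.62
ee_pos: [0.6053, 0.1922, 0.2097]
eef_rot: [-0.035, 0.999, -0.001, -0.011]
wrist_force: [-0.4, 1.1, 0.3]
opening: 1.003
```

```bash
cat > ro.py <<'E'
from h import *
for n in('top','scene'):
    d=r.read_camera(n)[1];W=cloud(n,d);p=W.reshape(-1,3);p=p[np.isfinite(p[:,2])]
    q=RK.inv().apply(p-RO)*1000
    q=q[(abs(q[:,0]-3)<105)&(abs(q[:,1])<200)&(q[:,2]>108)&(q[:,2]<138)]
    m=cv2.minAreaRect(q[:,:2].astype(np.float32)); 
    # crest fit: circle radius 32 in y-z, y as function of x
    from scipy.optimize import least_squares
    f=least_squares(lambda a:np.hypot(q[:,1]-a[0]-a[1]*q[:,0],q[:,2]-a[2])-32,[np.median(q[:,1]),0,102],loss='soft_l1',f_scale=1)
    print(n,len(q),'rack-frame rect',np.round(m[0],1),np.round(m[1],1),'x range',np.percentile(q[:,0],[1,99]).round(1),'axis y',f.x[0].round(1),'yaw deg',np.degrees(-f.x[1]).round(2),'z',f.x[2].round(1))
E
python3 ro.py
python3 - <<'E'
from h import *
plan((rack([4,140,95]),down(1.593)))
E
```

```text
top 1088 rack-frame rect [  3.  132.6] [191.   48.5] x range [-91.5  96.3] axis y 140.5 yaw deg -0.07 z 102.2
scene 1811 rack-frame rect [  3.7 140. ] [193.5  62.9] x range [-89.4  97.9] axis y 141.9 yaw deg 0.0 z 103.3
t 11.72 p [0.6043 0.1891 0.2095] F [0.1 0.2 0.4] open 1.0 q [ 0.26  0.22  1.7   0.    1.25 -1.37]
  [-0.0052, -0.0037, 0.0381] [-0.001, -0.008, 0.014]
  [-0.005, -0.0037, 0.0381] [-0.001, -0.008, 0.014]
  [-0.0048, -0.0036, 0.0381] [-0.001, -0.008, 0.014]
  --
```

Call:
jog_arm([
  {"slide":[-0.014,-0.01,0.002],"twist":[-0.002,-0.02,0.035],"grip":0.0854},
  {"slide":[0,0,0],"twist":[0,0,0],"grip":0.0854},
])

```text
time_s: 11.88
ee_pos: [0.6187, 0.1779, 0.2056]
eef_rot: [-0.012, 1.0, -0.002, -0.002]
wrist_force: [-0.3, 0.3, 0.2]
opening: 1.006
```

Run:
```python
from h import *
plan((rack([4,141,95]),down(1.593)))
```

```text
t 11.88 p [0.6187 0.1779 0.2056] F [-0.3  0.3  0.2] open 1.006 q [ 0.24  0.23  1.7  -0.    1.22 -1.35]
  [0.0001, 0.0007, 0.0369] [-0.001, -0.001, 0.001]
  [0.0001, 0.0006, 0.0369] [-0.001, -0.001, 0.001]
  [0.0002, 0.0006, 0.0369] [-0.001, -0.001, 0.001]
  --
```

Call:
jog_arm([
  {"slide":[0,0.001,0.02],"twist":[0,0,0],"grip":0.0854},
  {"slide":[0,0,0.02],"twist":[0,0,0],"grip":0.0854},
  {"slide":[0,0,0.012],"twist":[0,0,0],"grip":0.0854},
  {"slide":[0,0,0],"twist":[0,0,0],"grip":0.0854},
])

```text
time_s: 12.22
ee_pos: [0.6203, 0.172, 0.1531]
eef_rot: [-0.005, 1.0, -0.002, -0.0]
wrist_force: [-1.4, -0.2, -1.4]
opening: 1.003
```

Run:
```python
from h import *
plan((rack([4,141,95]),down(1.593)))
```

```text
t 12.22 p [0.6203 0.172  0.1531] F [-1.4 -0.2 -1.4] open 1.003 q [ 0.23  0.26  1.75 -0.    1.13 -1.35]
  [0.0011, 0.0039, 0.029] [-0.002, -0.0, -0.006]
  [0.0011, 0.0039, 0.029] [-0.002, -0.0, -0.006]
  --
```

Call:
jog_arm([
  {"slide":[0.002,0.008,0.003],"twist":[-0.003,0,-0.011],"grip":0.0854},
  {"slide":[0,0.001,0.014],"twist":[0,0,0],"grip":0.0854},
  {"slide":[0,0.001,0.014],"twist":[0,0,0],"grip":0.0854},
  {"slide":[0,0,0],"twist":[0,0,0],"grip":0.0854},
])

```text
time_s: 12.55
ee_pos: [0.619, 0.1807, 0.1215]
eef_rot: [-0.009, 1.0, 0.0, 0.001]
wrist_force: [-0.6, -0.2, -0.3]
opening: 1.002
```

```bash
python3 ro.py;python3 - <<'E'
from h import *
plan((rack([4,141,95]),down(1.593)))
E
```

```text
top 550 rack-frame rect [  4.7 140. ] [185.   62.6] x range [-86.2  95.4] axis y 140.5 yaw deg -0.14 z 102.3
scene 1342 rack-frame rect [  3.1 147.1] [ 77.1 193.4] x range [-88.7  98. ] axis y 141.9 yaw deg -0.05 z 103.2
t 12.65 p [0.6203 0.1809 0.1237] F [-0.1 -0.3  0. ] open 1.001 q [ 0.25  0.29  1.78 -0.    1.07 -1.34]
  [0.0024, -0.0013, 0.0287] [0.0, 0.005, -0.004]
  --
```

Call:
jog_arm([
  {"slide":[0.002,0,0.012],"twist":[0,0.005,-0.004],"grip":0.0854},
  {"slide":[0,0,0.012],"twist":[0,0,0],"grip":0.0854},
  {"slide":[0,0,0.008],"twist":[0,0,0],"grip":0.0854},
  {"slide":[0,0,0],"twist":[0,0,0],"grip":0.0854},
])

```text
time_s: 12.98
ee_pos: [0.6201, 0.1818, 0.0911]
eef_rot: [-0.012, 1.0, 0.001, 0.002]
wrist_force: [-0.7, 0.7, -0.3]
opening: 1.0
```

```bash
python3 ro.py;python3 - <<'E'
from h import *
plan((rack([4,-143,92]),down(1.593)))
E
```

```text
top 455 rack-frame rect [  1.3 123.8] [ 68.  184.5] x range [-79.6  95.2] axis y 140.4 yaw deg -0.04 z 102.3
scene 1443 rack-frame rect [  3.4 141.9] [197.  108.1] x range [-90.2  97.9] axis y 142.1 yaw deg 0.03 z 103.3
t 13.08 p [0.6208 0.182  0.0926] F [-0.7 -0.   0.1] open 1.002 q [ 0.25  0.32  1.8   0.    1.02 -1.35]
  [0.0005, -0.0409, 0.0] [0.0, 0.001, 0.0]
  [0.0005, -0.0409, 0.0] [0.0, 0.001, 0.0]
  [0.0005, -0.0409, 0.0] [0.0, 0.001, 0.0]
  [0.0005, -0.0409, 0.0] [0.0, 0.001, 0.0]
  [0.0004, -0.0409, 0.0001] [0.0, 0.001, 0.0]
  [0.0004, -0.0409, 0.0001] [0.0, 0.001, 0.0]
  [0.0004, -0.0409, 0.0001] [0.0, 0.001, 0.0]
  --
```

Call:
jog_arm([
  {"slide":[0,0,0],"twist":[0,0,0],"grip":0.074},
  {"slide":[0,0,0],"twist":[0,0,0],"grip":0.074},
  {"slide":[0,-0.008,0],"twist":[0,0,0],"grip":0.074},
  {"slide":[0,-0.01,0],"twist":[0,0,0],"grip":0.074},
  {"slide":[0,-0.012,0],"twist":[0,0,0],"grip":0.074},
], grip_force=20)

```text
time_s: 13.5
ee_pos: [0.6234, 0.1529, 0.0949]
eef_rot: [-0.013, 1.0, 0.002, 0.005]
wrist_force: [1.0, 0.5, 0.9]
opening: 0.867
```

Call:
jog_arm([
  {"slide":[0,-0.012,0],"twist":[0,0,0],"grip":0.074},
  {"slide":[0,-0.012,0],"twist":[0,0,0],"grip":0.074},
  {"slide":[0,-0.012,0],"twist":[0,0,0],"grip":0.074},
  {"slide":[0,-0.012,0],"twist":[0,0,0],"grip":0.074},
])

```text
time_s: 13.83
ee_pos: [0.6251, 0.0982, 0.0958]
eef_rot: [-0.013, 1.0, 0.001, 0.006]
wrist_force: [1.0, -0.4, -0.0]
opening: 0.865
```

```bash
python3 ro.py;python3 - <<'E'
from h import *
plan((rack([4,-143,92]),down(1.593)))
E
```

```text
top 735 rack-frame rect [-43.7  51.2] [93.2 87. ] x range [-88.3 -12.7] axis y 63.8 yaw deg -0.19 z 102.3
scene 1438 rack-frame rect [ 6.2 58.1] [101.6 192. ] x range [-90.3  97.8] axis y 57.1 yaw deg 0.21 z 103.2
t 13.93 p [0.6251 0.097  0.0956] F [ 0.  -0.3  0.6] open 0.866 q [ 0.11  0.29  1.83  0.    1.01 -1.48]
  [0.0011, -0.0403, 0.0006] [0.0, 0.002, 0.0]
  [0.0011, -0.0403, 0.0007] [0.0, 0.002, 0.0]
  [0.0011, -0.0403, 0.0007] [0.0, 0.002, 0.0]
  [0.0011, -0.0403, 0.0007] [0.0, 0.002, 0.0]
  [0.0011, -0.0403, 0.0007] [0.0, 0.002, 0.0]
  --
```

Call:
jog_arm([
  {"slide":[0.002,-0.012,0.001],"twist":[0,0.005,0],"grip":0.074},
  {"slide":[0.001,-0.012,0.001],"twist":[0,0.003,0],"grip":0.074},
  {"slide":[0.001,-0.012,0],"twist":[0,0,0],"grip":0.074},
  {"slide":[0.001,-0.012,0],"twist":[0,0,0],"grip":0.074},
  {"slide":[0,-0.012,0],"twist":[0,0,0],"grip":0.074},
])

```text
time_s: 14.35
ee_pos: [0.6207, 0.0333, 0.0927]
eef_rot: [-0.013, 1.0, 0.002, 0.001]
wrist_force: [-0.7, -1.0, 0.2]
opening: 0.864
```

Call:
jog_arm([
  {"slide":[0,-0.012,0],"twist":[0,0,0],"grip":0.074},
  {"slide":[0,-0.012,0],"twist":[0,0,0],"grip":0.074},
  {"slide":[0,-0.012,0],"twist":[0,0,0],"grip":0.074},
  {"slide":[0,-0.012,0],"twist":[0,0,0],"grip":0.074},
  {"slide":[0,-0.01,0],"twist":[0,0,0],"grip":0.074},
])

```text
time_s: 14.77
ee_pos: [0.622, -0.0319, 0.0926]
eef_rot: [-0.012, 1.0, 0.002, 0.001]
wrist_force: [0.1, 0.3, 0.3]
opening: 0.865
```

```bash
python3 ro.py;python3 - <<'E'
from h import *
plan((rack([4,-143,92]),down(1.593)))
E
```

```text
top 793 rack-frame rect [-51. -72.] [84.3 83.4] x range [-93.  -11.5] axis y -68.4 yaw deg 0.68 z 102.2
scene 1446 rack-frame rect [  6.7 -73.4] [100.5 187.5] x range [-88.6  97.4] axis y -73.6 yaw deg 0.2 z 103.0
t 14.87 p [ 0.6221 -0.0326  0.0925] F [-0.2  0.4  0.1] open 0.867 q [-0.09  0.28  1.85  0.    1.01 -1.69]
  [-0.0002, -0.0359, 0.0002] [0.001, 0.001, 0.0]
  [-0.0003, -0.0359, 0.0002] [0.001, 0.001, 0.0]
  --
```

Call:
jog_arm([
  {"slide":[0,-0.012,0],"twist":[0,0,0],"grip":0.074},
  {"slide":[0,-0.012,0],"twist":[0,0,0],"grip":0.074},
  {"slide":[0,-0.012,0],"twist":[0,0,0],"grip":0.074},
  {"slide":[0,-0.01,0],"twist":[0,0,0],"grip":0.074},
  {"slide":[0,-0.008,0],"twist":[0,0,0],"grip":0.074},
])

```text
time_s: 15.28
ee_pos: [0.6234, -0.089, 0.0922]
eef_rot: [-0.013, 1.0, 0.002, 0.001]
wrist_force: [-0.3, -0.0, -0.7]
opening: 0.871
```

```bash
python3 ro.py;python3 - <<'E'
from h import *
plan((rack([4,-148,92]),down(1.593)))
E
```

```text
top 783 rack-frame rect [   0.7 -131.6] [ 82.2 183.7] x range [-92.5  71.3] axis y -133.1 yaw deg -0.08 z 102.3
scene 1455 rack-frame rect [   6.5 -129.7] [ 99.9 189. ] x range [-85.2  97.2] axis y -133.3 yaw deg -0.05 z 102.7
t 15.38 p [ 0.6235 -0.0895  0.0922] F [-0.4 -0.  -0.1] open 0.868 q [-0.18  0.3   1.83  0.    1.01 -1.78]
  [-0.0004, -0.0199, 0.0001] [0.003, 0.001, 0.002]
  --
```

Call:
jog_arm([
  {"slide":[0,-0.006,0],"twist":[0,0,0],"grip":0.074},
  {"slide":[0,-0.006,0],"twist":[0,0,0],"grip":0.074},
  {"slide":[0,-0.004,0],"twist":[0,0,0],"grip":0.074},
  {"slide":[0,0,0],"twist":[0,0,0],"grip":0.074},
])

```text
time_s: 15.72
ee_pos: [0.6239, -0.1063, 0.0921]
eef_rot: [-0.012, 1.0, 0.002, 0.001]
wrist_force: [-0.0, 0.7, -1.2]
opening: 0.87
```

```bash
python3 ro.py;python3 - <<'E'
from h import *
plan((rack([4,-148,92]),down(1.593)))
E
```

```text
top 750 rack-frame rect [  -0.  -153.1] [ 71.4 181.3] x range [-91.   -9.2] axis y -146.3 yaw deg 0.01 z 102.3
scene 1449 rack-frame rect [   8.2 -145.2] [101.4 185.8] x range [-80.   97.5] axis y -147.2 yaw deg -0.11 z 102.7
t 15.82 p [ 0.6238 -0.1057  0.092 ] F [ 0.2  0.8 -0.5] open 0.867 q [-0.21  0.3   1.83  0.01  1.01 -1.81]
  [-0.0004, -0.0037, 0.0] [0.005, 0.001, 0.002]
  --
```

Call:
jog_arm([
  {"slide":[0,-0.003,0],"twist":[0,0,0],"grip":0.074},
  {"slide":[0,-0.003,0],"twist":[0,0,0],"grip":0.074},
])

```text
time_s: 15.98
ee_pos: [0.6239, -0.111, 0.092]
eef_rot: [-0.013, 1.0, 0.003, 0.0]
wrist_force: [1.0, -0.6, -1.0]
opening: 0.867
```

```bash
python3 ro.py;python3 - <<'E'
from h import *
plan((rack([4,-148,92]),down(1.593)))
E
```

```text
top 740 rack-frame rect [   1.3 -147.6] [ 62.4 187.6] x range [-89.8 -11.3] axis y -147.4 yaw deg 0.02 z 102.0
scene 1433 rack-frame rect [  42.1 -147.1] [115.3  99. ] x range [-13.3  97.3] axis y -146.0 yaw deg -0.1 z 102.8
t 16.08 p [ 0.624  -0.1114  0.092 ] F [ 0.3 -0.2  0. ] open 0.868 q [-0.22  0.3   1.82  0.01  1.01 -1.82]
  [-0.0004, 0.002, 0.0] [0.005, 0.001, 0.003]
  --
```

Call:
jog_arm([
  {"slide":[0,-0.003,0],"twist":[0,0,0],"grip":0.074},
  {"slide":[0,-0.002,0],"twist":[0,0,0],"grip":0.074},
])

```text
time_s: 16.25
ee_pos: [0.624, -0.1147, 0.092]
eef_rot: [-0.012, 1.0, 0.004, 0.0]
wrist_force: [-0.5, 8.3, 0.2]
opening: 0.865
```

```bash
python3 ro.py
```

```text
top 727 rack-frame rect [ -50.2 -149.5] [62.6 81.1] x range [-88.7 -12.7] axis y -148.8 yaw deg -0.36 z 102.0
scene 1430 rack-frame rect [  40.6 -151. ] [ 97.8 115.5] x range [-13.3  97.2] axis y -147.3 yaw deg 0.14 z 102.7
```

Call:
jog_arm([
  {"slide":[0,0.003,0],"twist":[0,0,0],"grip":0.0854},
  {"slide":[0,0.001,0],"twist":[0.004,0,0],"grip":0.0854},
  {"slide":[0,0,0],"twist":[0,0,0],"grip":0.0854},
])

```text
time_s: 16.6
ee_pos: [0.6239, -0.1106, 0.0919]
eef_rot: [-0.012, 1.0, 0.002, 0.0]
wrist_force: [0.2, 0.6, -0.7]
opening: 0.998
```

```bash
python3 ro.py
python3 - <<'E'
from h import *
plan((rack([4,-147,92]),down(1.593)))
E
```

```text
top 736 rack-frame rect [  -1.9 -158.4] [ 80.7 173.7] x range [-89.   -9.4] axis y -146.9 yaw deg 0.05 z 102.1
scene 1436 rack-frame rect [  35.8 -153.4] [103.1 128.1] x range [-15.5  97.2] axis y -145.0 yaw deg 0.15 z 102.6
t 16.7 p [ 0.6239 -0.1108  0.0919] F [-0.6 -0.1 -0.2] open 1.004 q [-0.22  0.3   1.82  0.    1.01 -1.81]
  [-0.0005, 0.0024, -0.0001] [0.003, 0.001, 0.003]
  --
```

Centred; rise slowly, with a check part way.

Call:
jog_arm([
  {"slide":[0,0.002,-0.006],"twist":[0,0,0],"grip":0.0854},
  {"slide":[0,0,-0.012],"twist":[0,0,0],"grip":0.0854},
  {"slide":[0,0,-0.015],"twist":[0,0,0],"grip":0.0854},
])

```text
time_s: 16.95
ee_pos: [0.6208, -0.1085, 0.1227]
eef_rot: [-0.012, 1.0, 0.002, -0.004]
wrist_force: [0.4, 0.1, 0.2]
opening: 1.003
```

Run:
```python
from h import *
plan((rack([4,-147,230]),down(1.593)))
```

```text
t 16.95 p [ 0.6208 -0.1085  0.1227] F [0.4 0.1 0.2] open 1.003 q [-0.21  0.27  1.8   0.    1.07 -1.81]
  [-0.0009, 0.0002, -0.0358] [0.002, -0.002, 0.001]
  [-0.001, 0.0001, -0.0358] [0.002, -0.002, 0.001]
  [-0.0011, 0.0001, -0.0358] [0.002, -0.002, 0.001]
  --
```

Then up and back toward the robot, clear of the view.

Call:
jog_arm([
  {"slide":[0,0,-0.03],"twist":[0,0,0],"grip":0.0854},
  {"slide":[0,0,-0.035],"twist":[0,0,0],"grip":0.0854},
  {"slide":[0,0,-0.035],"twist":[0,0,0],"grip":0.0854},
  {"slide":[0.03,0,-0.01],"twist":[0,0,0],"grip":0.0854},
  {"slide":[0.04,0,0],"twist":[0,0,0],"grip":0.0854},
])

```text
time_s: 17.37
ee_pos: [0.5569, -0.1116, 0.2458]
eef_rot: [-0.013, 1.0, 0.001, 0.001]
wrist_force: [-0.2, -0.7, 0.6]
opening: 0.998
```

Call:
jog_arm([
  {"slide":[0.04,0,0],"twist":[0,0,0],"grip":0.0854},
  {"slide":[0.03,0,0],"twist":[0,0,0],"grip":0.0854},
  {"slide":[0,0,0],"twist":[0,0,0],"grip":0.0854},
  {"slide":[0,0,0],"twist":[0,0,0],"grip":0.0854},
])

```text
time_s: 17.7
ee_pos: [0.4813, -0.1142, 0.2546]
eef_rot: [-0.013, 1.0, -0.001, 0.006]
wrist_force: [0.6, -0.4, 0.7]
opening: 1.0
```

```bash
python3 ro.py
python3 - <<'E'
from h import *
im,d=r.read_camera('scene');cv2.imwrite('pics/s9.png',im[:,:,::-1]);W=cloud('scene',d);p=W.reshape(-1,3);p=p[np.isfinite(p[:,2])]
q=p[(np.hypot(p[:,0]-.4475,p[:,1]+.336)<.03)&(p[:,2]>.16)&(p[:,2]<.18)];print('mallet top',len(q),((q.min(0)+q.max(0))/2).round(4))
im,d=r.read_camera('top');T=cloud('top',d);p=T.reshape(-1,3);p=p[np.isfinite(p[:,2])]
q=p[(np.hypot(p[:,0]-.4475,p[:,1]+.336)<.03)&(p[:,2]>.16)&(p[:,2]<.18)];print('mallet top T',len(q),((q.min(0)+q.max(0))/2).round(4))
q=p[(abs(p[:,0]-.54)<.025)&(abs(p[:,1]-.036)<.014)&(p[:,2]>.045)];print('pin max z',np.percentile(q[:,2],[50,95,100]).round(4))
# stops: recheck both ends
g=RK.inv().apply(p-RO)*1000
for sx in(-37.5,52.5):
  for sy in(-182,182):
    q=g[(abs(g[:,0]-sx)<12)&(abs(g[:,1]-sy)<20)&(g[:,2]>80)&(g[:,2]<91)];print(sx,sy,len(q),np.percentile(q[:,1],[5,95]).round(1) if len(q) else '')
# bystanders moved?
d0=np.load('scene0.npz')['im'].astype(int);i1=cv2.imread('pics/s9.png')[:,:,::-1].astype(int)
print(r.sense()['ee_pos'],r.sense()['time_s'])
E
```

```text
top 1592 rack-frame rect [  12.9 -145.3] [ 62.6 167.7] x range [-57.9  95.1] axis y -146.9 yaw deg -0.22 z 101.9
scene 2059 rack-frame rect [   2.1 -145.7] [192.9  62.5] x range [-90.9  97.1] axis y -145.3 yaw deg -0.16 z 102.8
mallet top 92 [ 0.4482 -0.3352  0.1683]
mallet top T 90 [ 0.4483 -0.3362  0.1688]
pin max z [0.0558 0.0641 0.0662]
-37.5 -182 31 [-190.6 -180.5]
-37.5 182 37 [175.3 187.6]
52.5 -182 23 [-189.  -181.4]
52.5 182 43 [174.2 188.1]
[ 0.48284662 -0.11412342  0.25321878] 17.9
```

View pics/s9.png

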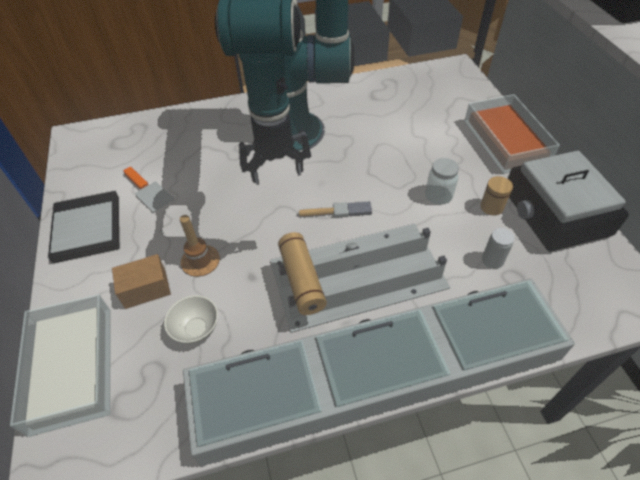

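```bash
python3 -c "
from bench import r
print(r.finish_job())"
```

```text
the job is handed in; nothing more can be done
None
```

The pin is home, the mallet is back on its mat, and the roller is in the far bay. The job was handed in at about 18 s of the 64 s allowed.

- **Pin:** I held the mallet tilted 35° and pushed the pin down along its own slant rather than striking it. It moved at about 9 N and stopped dead at about 62 N, within about 1 mm of the calculated home point. The final depth picture puts the top of the head at 64–66 mm, against 64 mm expected. The robot itself never touched it.
- **Mallet:** It stands upright about 2 mm from the mat centre. Top and scene cameras agree on that to 1 mm.
- **Roller:** I rolled it between the loosely open fingers, without gripping or lifting it, and pressed it against the far stops with about 8 N. It ended square to within about 0.2°.
- **Everything else:** In the last picture the bystanders look unmoved; I judged that by eye only. The arm is well clear.

**Disagreements:**
- The pin's head seemed to start about 8 mm below fully raised. That may partly be measurement error.
- My measured rack origin was about 2 mm off along the rails, judging by the stops at both ends. That explains why the roller read y = −145 to −147 mm instead of −143.

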